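# Load the planetary mill and hang its run tag

## Task

Load every grinding jar on the bench into a drive station of the mill, one jar to a station: set its hexagonal foot in the round collar and turn the jar a little at a time while pressing down until it drops fully home into the hexagonal socket. Only when all the jars are home, hook the run tag over the right-hand third of the mill's tag rail and slide it along to the left, without lifting it off, until the middle of the tag is level with the pointer behind the rail; leave it hanging there. Leave the timer, the tape roll and the specimen cup alone.

Things in the scene. Friction and masses are not known exactly. Their poses are not given: they have to be found in the camera images.
- jar_0: Steel grinding jar, 84 mm tall, about 0.25 kg: round body 54 mm in diameter from z = 25 to 84 mm, on a hexagonal foot 25 mm high, 40 mm across flats (46.2 across corners). Origin: centre of the underside, z up; x points at a corner of the foot. Three or all four jars are there.
- jar_1: Steel grinding jar, 84 mm tall, about 0.25 kg: round body 54 mm in diameter from z = 25 to 84 mm, on a hexagonal foot 25 mm high, 40 mm across flats (46.2 across corners). Origin: centre of the underside, z up; x points at a corner of the foot. Three or all four jars are there.
- jar_2: Steel grinding jar, 84 mm tall, about 0.25 kg: round body 54 mm in diameter from z = 25 to 84 mm, on a hexagonal foot 25 mm high, 40 mm across flats (46.2 across corners). Origin: centre of the underside, z up; x points at a corner of the foot. Three or all four jars are there.
- jar_3: Steel grinding jar, 84 mm tall, about 0.25 kg: round body 54 mm in diameter from z = 25 to 84 mm, on a hexagonal foot 25 mm high, 40 mm across flats (46.2 across corners). Origin: centre of the underside, z up; x points at a corner of the foot. Three or all four jars are there.
- run_tag: Rigid sheet-metal hanger, 156 mm tall, 0.15 kg, standing on a foot plate 56 (x) by 70 (y) mm. Origin: centre of its underside, z up. Plate 5 by 70 mm at x = 0, z = 6 to 58 mm. Neck at x = -14 mm (outer face -16.5). The hook's mouth opens to +x, which starts roughly away from the robot. To hang it, pass the rail through the mouth below the lip, then lower the tag.
- tag_crown (a point): Middle of the flat underside of the tag's hook crown, which comes to rest on the rail; 112 mm above the tag's origin (x = y = 0), axes as the tag's. Inside, the hook is 23 mm wide in x; the lip (x = 11.5 to 16.5 mm) reaches 28 mm down from here, to z = 84 mm of the tag; the mouth lies between z = 58 and 84 mm of the tag.
- tag_grip (a point): Middle of the black grip tab on top of the tag's hook, 141 mm above the tag's origin (x = y = 0), axes as the tag's. The tab is 14 mm thick in x, 24 mm wide in y, and reaches from 120 to 156 mm above the tag's origin; the crown below it is 33 mm long in x and 22 mm wide.
- mill: Fixed laboratory mill: white housing 206 mm wide (y), x = -150 to +50 mm, 40 mm high, on a 6 mm skid plate that reaches back to x = +200 mm. Four collars 80 mm across, rims 61 mm above the bench, two by two, 100 mm apart, each over a drive socket stopped at any angle (braked, does not yield). Origin: on the bench, midway between the two rear stations; x away from the robot, y left.
- station_0 (a point): Middle of the mill's front right station at the level of the collar's rim, axes as the mill's. Below it: 45 degree lead-in 5 mm deep (58.6 mm across narrowing to 48.6), round bore to 9 mm depth, then a hexagonal recess 42.5 mm across flats, 12 mm deep (floor at 21 mm). Its angle is unknown: the foot rests at 9 mm depth until turned to within about 7 degrees (every 60), then drops 12 mm.
- station_1 (a point): Middle of the mill's front left station at the level of the collar's rim, axes as the mill's. Below it: 45 degree lead-in 5 mm deep (58.6 mm across narrowing to 48.6), round bore to 9 mm depth, then a hexagonal recess 42.5 mm across flats, 12 mm deep (floor at 21 mm). Its angle is unknown: the foot rests at 9 mm depth until turned to within about 7 degrees (every 60), then drops 12 mm.
- station_2 (a point): Middle of the mill's rear right station at the level of the collar's rim, axes as the mill's. Below it: 45 degree lead-in 5 mm deep (58.6 mm across narrowing to 48.6), round bore to 9 mm depth, then a hexagonal recess 42.5 mm across flats, 12 mm deep (floor at 21 mm). Its angle is unknown: the foot rests at 9 mm depth until turned to within about 7 degrees (every 60), then drops 12 mm.
- station_3 (a point): Middle of the mill's rear left station at the level of the collar's rim, axes as the mill's. Below it: 45 degree lead-in 5 mm deep (58.6 mm across narrowing to 48.6), round bore to 9 mm depth, then a hexagonal recess 42.5 mm across flats, 12 mm deep (floor at 21 mm). Its angle is unknown: the foot rests at 9 mm depth until turned to within about 7 degrees (every 60), then drops 12 mm.
- rail_mid (a point): Middle of the tag rail's axis: a level round bar 10 mm in diameter, 344 mm long along the mill's y, between two posts 12 mm thick (tops 137 mm above the bench); its axis is 130 mm above the bench and 130 mm behind the two rear stations. Axes as the mill's. The hung tag's origin is 107 mm below this level.
- pointer: Fixed pointer: a thin aluminium post 128 mm tall on the skid plate, 55 mm behind the rail, with a tip at rail height that points at the rail and ends 31 mm behind it. It stands 20 to 55 mm to the left of the rail's middle. Origin: centre of its underside; its y axis runs along the rail, to the left.
- timer: Bystander: a white laboratory timer, 58 by 62 by 15 mm. Origin: centre of the underside.
- tape_roll: Bystander: a roll of packing tape lying flat, 86 mm across, 18 mm high. Origin: centre of the underside.
- specimen_cup: Bystander: a lidded specimen cup, 53 mm across, 62 mm tall. Origin: centre of the underside.
Not all that is in view belongs to the job. Leave any purple look-alike of the jar_3 alone. Leave any blue look-alike of the jar_1 alone.

How it is judged:
By the outcome, as a careful person would: the job done as asked, in the order asked, and still so for the second after the job is handed in, with the robot touching nothing.
Of jar_0, jar_1, jar_2, jar_3 only 3 to 4 are there at a start; the rules pass over those that are not, and their reading is None.
At some moment in a run one of run_tag may be knocked a few centimetres aside while the robot is not near it.
It also fails if it takes over 210 s, if anything falls off the work surface, if the arm or the gripper's body presses on something with over 40 N, if the wrist force passes 120 N, or if a joint passes its speed limit or range.

## Robot

A 6-joint arm with a two-finger parallel gripper is mounted at the origin on a cart in front of the work surface, level with it; the furniture and walls round the work are solid. World frame = base frame: x ahead of the robot, y to its left, z up, the work surface at z = 0. Lengths are in m, angles in degrees, forces in N, time in s.
With the tool pointing down it reaches from about 0.375 to 0.9 m from the base axis. Payload 3.1 kg.
Tool frame: the origin (TCP) lies at the very end of the fingers, on their centre line; the grasp point (between the pads) lies 19 mm behind it; z points along the fingers, y is the line along which they close (so a half turn about z gives the same grasp; the last joint's range is limited). The gripper opens to 87 mm and grips with 3 to 60 N. Pads are 19 mm wide; open, the fingers measure 117 mm over their backs; the gripper's body (75 mm by 190 mm) begins 51 mm behind the grasp point.
Start: joints at [64.372, 30.224, 82.088, -0, 67.689, -10.227], TCP at [0.166, 0.603, 0.193] pointing down, gripper open.
Joint ranges: [-176.69, 176.69], [-43.24, 126.21], [12.49, 139.97], [-82, 262], [0, 151.66], [-163.58, 163.58]. Speed limits (degrees/s): [159.86, 159.86, 180, 180, 180, 180].

## Interface

Orientations are given as a 3x3 rotation matrix whose columns are the frame's x, y, z axes.
In Python, from rig import bot gives the robot as it stands.
- The arm moves only by the tool move_arm, never from a script. Its argument "increments" is a list of rows, each an object with "xyz": the shift along the tool's x, y, z in mm, a list of three; "roll": the turn about the tool's z in rad; "grip": the opening in per cent of the stroke, from 0 (shut) to 100 (fully open). A call has 1 to 5 rows; each row shifts and turns the commanded pose from where the row before left it, along the tool's axes as they then stand; what a row does not reach is not made up. A row lasts 1/12 s, in which the tool goes at most 41.7 mm and 7.16 degrees, less where a joint would pass 70% of its speed; a pose out of reach is approached as far as the arm can. A call is refused whole if a number of a shift passes 41.7 or a number of a turn 0.125, either way. A call with a gripper value outside its range is refused whole. The fingers move at their own pace and stop on an object; the grip force is fixed at half the most. Time passes only in rows, so rows that do not move let the fingers close. It gives the time, the measured TCP pose, the force, the opening and the grip force at its end, in the units of the state.
- bot.read_state(): the state, without advancing time (a new reading comes with each control period).
- bot.capture(name): name is "scene" or "side" or "wrist"; returns (picture, depth): 400x640x3 uint8, red, green, blue; 400x640 float32, m along the optical axis (not along the pixel's ray), 0 where there is no reading.
- bot.camera_model(name): a dict with "intrinsics" (3x3 intrinsics, pixels), "D" ([k1, k2, p1, p2, k3] as OpenCV has them; the pictures are not rectified), "rvec" (rotation vector, rad) and "tvec" (3), from world to camera coordinates, as OpenCV has them; the wrist camera has in their place "tool_from_camera" (4x4, takes a point from camera to tool coordinates, whose origin is the TCP and whose axes are the flange's). Camera axes: x right, y down, z forward; pixel columns grow to the right and rows downward; lengths in m; the calibration is good to about 2 mm. A picture is of the moment at which its call begins: read the wrist's pose just before it. camera_model takes no time and is no camera call.
- bot.hand_in(): hands the job in; it is judged then, once.
Trained networks look in the newest picture that a camera, given by its name, has taken for a name from the list of things; names that differ only in an ending like _2 or _b are one class to them, and where a whole thing is asked for, a point or a joint stands for the part that bears it (a point fixed in the world has none). Each returns a list of dicts, best first, with "conf" (0 to 1); they miss things now and then, are a little off and sometimes report something else, mostly with a low value. They report only what shows in the picture. A call takes as long as a camera call. They do not tell look-alikes from the thing itself.
- bot.spot_in(label, camera): "at" ([x, y, z] in m, in the coordinates of the camera as it stood for that picture, good to about 4 mm: the middle of the surface that is visible of it).
- bot.trace(label, camera): "mask" (400x640 bool, what is visible of it).
The state is a dict: "time_s": time; "joint_positions": joint angles; "qvel": joint speeds; "tau": joint torques, N m; "position": TCP position; "tcp_rot": TCP orientation; "force": force on the tool from outside, world axes, zero at the start; "moment": the same for the moment, N m; "opening": opening from 0.0 (shut) to 1.0 (fully open); "grasp_force": force on a finger pad.
Only numpy, scipy, OpenCV 4.12 (cv2) and the standard library are available. Lean on these libraries where they do the work, as an engineer would, in place of code of your own. Each camera call takes 0.05 s, during which the arm holds its last target. There are 200 camera calls.

## Working session

There is one attempt and no reset: what is moved stays moved. The work goes in short steps, Python scripts to look and compute and a tool call to move; the robot and the scene stay as the last step left them, time stands still between calls to the robot, and variables do not carry over. Pictures are saved under pics/ and viewed, at most 14 in all, crops included, and the job is handed in when it is done.

Besides the shell and the picture viewer there is one more tool, called after "Request:" in YAML: its name, and indented under it one key for each argument. move_arm: Moves the arm, as the interface text tells. Its arguments: {"type":"object","properties":{"increments":{"type":"array"}},"required":["increments"]}

```bash
mkdir -p pics; ls
cat > h.py <<'E'
import numpy as np, cv2
from rig import bot
def cap(n,save=None):
    s=bot.read_state(); p,d=bot.capture(n)
    if save: cv2.imwrite('pics/'+save,p[:,:,::-1])
    return s,p,d
def T(n,s=None):
    "world_from_camera"
    m=bot.camera_model(n)
    if 'tool_from_camera' in m:
        W=np.eye(4);W[:3,:3]=s['tcp_rot'];W[:3,3]=s['position']
        return W@np.array(m['tool_from_camera'])
    C=np.eye(4);C[:3,:3]=cv2.Rodrigues(np.array(m['rvec'],float))[0];C[:3,3]=np.ravel(m['tvec'])
    return np.linalg.inv(C)
def cloud(n,d,s=None):
    m=bot.camera_model(n);K=np.array(m['intrinsics'],float);D=np.array(m['D'],float)
    v,u=np.mgrid[0:400,0:640]
    r=cv2.undistortPoints(np.stack([u,v],-1).reshape(-1,1,2).astype(float),K,D).reshape(400,640,2)
    P=np.dstack([r*d[...,None],d]);W=T(n,s)
    P=P@W[:3,:3].T+W[:3,3];P[d==0]=np.nan
    return P
def spots(l,n,s=None):
    W=T(n,s);return [(round(r['conf'],2),np.round(W[:3,:3]@np.array(r['at'])+W[:3,3],3).tolist()) for r in bot.spot_in(l,n)]
E
python3 - <<'E'
from h import *
for n in ['scene','side']:
    s,p,d=cap(n,n+'1.png')
    print(n,T(n).round(2).tolist())
    for l in ['jar_0','run_tag','mill','pointer']: print(l,spots(l,n))
print(s['time_s'],s['position'],s['tcp_rot'],s['opening'])
E
```

```text
pics
scene [[0.87, -0.32, 0.39, 0.01], [-0.5, -0.54, 0.67, -0.88], [-0.01, -0.78, -0.63, 0.98], [0.0, 0.0, 0.0, 1.0]]
jar_0 [(0.89, [0.373, -0.124, 0.072]), (0.65, [0.565, -0.198, 0.069]), (0.65, [0.593, -0.098, 0.067]), (0.57, [0.415, -0.225, 0.074])]
run_tag [(0.75, [0.43, -0.366, 0.035]), (0.74, [0.353, 0.421, 0.015])]
mill [(0.9, [0.56, 0.168, 0.031]), (0.47, [0.564, -0.201, 0.067])]
pointer [(0.67, [0.709, 0.247, 0.042])]
side [[-1.0, 0.01, 0.01, 0.52], [0.0, 0.84, -0.54, 0.95], [-0.01, -0.54, -0.84, 1.55], [0.0, 0.0, 0.0, 1.0]]
jar_0 [(0.83, [0.42, -0.198, 0.079]), (0.71, [0.604, -0.065, 0.081]), (0.66, [0.575, -0.17, 0.077]), (0.57, [0.574, -0.341, 0.073])]
run_tag [(0.61, [0.442, -0.352, 0.015])]
mill [(0.85, [0.593, 0.208, 0.038])]
pointer [(0.33, [0.577, -0.171, 0.081])]
0.25 [0.16579641 0.60222863 0.19217533] [[-9.64097039e-01  2.65549850e-01 -4.19105241e-04]
 [ 2.65550134e-01  9.64096604e-01 -9.29508275e-04]
 [ 1.57227157e-04 -1.00742963e-03 -9.99999480e-01]] 1.000132944648458
```

View pics/scene1.png

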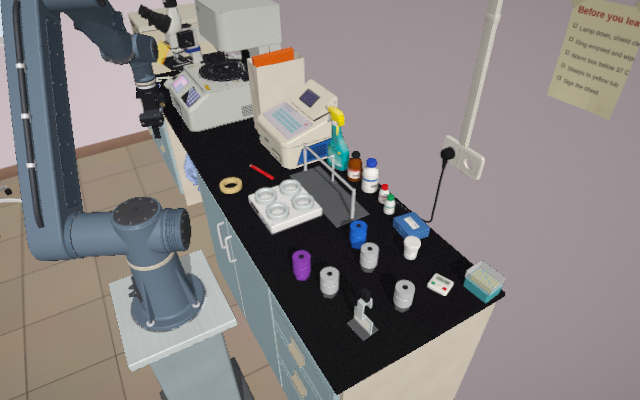

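View pics/side1.png

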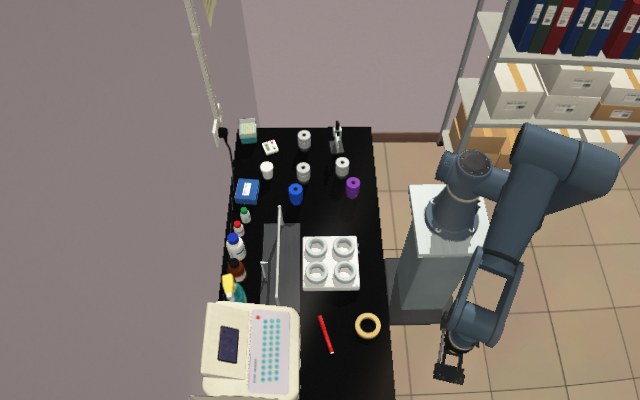

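```bash
cat >> h.py <<'E'
def ring(P,z,c,R=None,tol=.004,rad=.05,zt=.004):
    "circle fit of points at height z near c"
    q=P.reshape(-1,3);q=q[np.isfinite(q[:,0])]
    q=q[(abs(q[:,2]-z)<zt)&(np.hypot(*(q[:,:2]-c).T)<rad)][:,:2]
    return q
E
python3 - <<'E'
from h import *
from scipy import ndimage as nd
for n in ['scene','side']:
    s,p,d=cap(n);P=cloud(n,d,s)
    z=P[...,2]
    t=(P[...,0]>.3)&(P[...,0]<.9)&(P[...,1]>-.45)&(P[...,1]<.5)
    print(n,'bench z',np.nanmedian(z[t&(abs(z)<.02)]))
    for lo,hi,nm in[(.076,.092,'jar'),(.053,.068,'collar'),(.12,.15,'rail'),(.15,.6,'tall')]:
        L,k=nd.label(t&(z>lo)&(z<hi))
        for i in range(1,k+1):
            m=L==i
            if m.sum()<25: continue
            q=P[m];(cx,cy),(w,h),a=cv2.minAreaRect(q[:,:2].astype(np.float32))
            print(nm,m.sum(),np.round([cx,cy,w,h,a],3),'z',np.median(q[:,2]).round(3),q[:,2].max().round(3),p[m].mean(0).astype(int),'px',np.argwhere(m).mean(0).astype(int)[::-1])
E
```

```text
scene bench z -0.0006755252085578478
jar 105 [8.7700e-01 3.2500e-01 2.3900e-01 1.1000e-02 8.9454e+01] z 0.084 0.092 [159 149 153] px [356 144]
jar 66 [0.744 0.408 0.097 0.012 0.728] z 0.084 0.092 [ 35  82 144] px [318 144]
jar 91 [ 0.607  0.435  0.047  0.119 43.061] z 0.085 0.092 [188 184 172] px [289 151]
jar 87 [ 0.783  0.341  0.038  0.097 30.707] z 0.084 0.092 [ 53 149 139] px [337 150]
jar 68 [8.0500e-01 2.3700e-01 4.9000e-02 4.7000e-02 8.7055e+01] z 0.083 0.091 [119  61  13] px [354 161]
jar 219 [0.877 0.033 0.011 0.331 0.836] z 0.085 0.092 [160 149 153] px [404 183]
jar 89 [ 0.81   0.144  0.05   0.061 41.156] z 0.086 0.092 [209 207 200] px [369 172]
jar 340 [ 0.879 -0.295  0.011  0.308  0.664] z 0.084 0.092 [159 148 152] px [472 237]
jar 164 [ 6.0300e-01 -8.5000e-02  5.1000e-02  5.1000e-02  5.6644e+01] z 0.082 0.088 [ 32  90 176] px [357 226]
jar 199 [ 5.7500e-01 -1.8700e-01  5.4000e-02  5.2000e-02  7.2505e+01] z 0.082 0.086 [164 164 164] px [369 249]
jar 216 [ 3.8100e-01 -1.1300e-01  5.1000e-02  5.2000e-02  8.2945e+01] z 0.083 0.088 [122  58 152] px [300 257]
jar 243 [ 4.1800e
[... 5327 characters left out ...]
0.082 0.094] z 0.061 0.067 [137 125 125] px [214 281]
rail 35 [ 0.878 -0.394  0.003  0.11   0.399] z 0.137 0.149 [137 125 125] px [229 120]
rail 25 [ 0.434 -0.351  0.024  0.026  1.034] z 0.131 0.147 [90 93 90] px [337 128]
rail 334 [0.88  0.07  0.007 0.671 0.058] z 0.135 0.15 [138 126 125] px [215 228]
rail 283 [6.5800e-01 2.0200e-01 3.5800e-01 1.1000e-02 8.9965e+01] z 0.134 0.146 [177 177 170] px [277 252]
rail 101 [8.2100e-01 1.5100e-01 3.9000e-02 3.9000e-02 4.8828e+01] z 0.129 0.137 [ 37  60 166] px [232 237]
rail 540 [6.200e-01 4.540e-01 9.100e-02 7.400e-02 8.986e+01] z 0.141 0.15 [210 206 192] px [288 321]
tall 12642 [0.763 0.025 0.244 0.951 0.192] z 0.374 0.6 [150 140 134] px [205 208]
```

The grey jars in the side view are at (342,162), (303,167) and (304,135). Purple at (352,182) and blue at (295,189) are look-alikes, so I'm leaving them. First target is the grey jar at world (0.419, -0.210); I'll check it with a wrist crop from above.

Request:
move_arm:
  increments:
    - {"xyz": [0,0,0],"roll": -0.09,"grip": 100}
    - {"xyz": [0,0,0],"roll": -0.09,"grip": 100}
    - {"xyz": [0,0,0],"roll": -0.089,"grip": 100}
    - {"xyz": [-28,-28,0],"roll": 0,"grip": 100}
    - {"xyz": [-28,-28,0],"roll": 0,"grip": 100}

```text
time_s: 1.02
position: [0.2213, 0.5471, 0.1926]
tcp_rot: [[-1.0, -0.005, 0.001], [-0.005, 1.0, 0.001], [-0.001, 0.001, -1.0]]
force: [1.5, 0.4, 0.2]
opening: 0.997
grasp_force: 0.0
```

Request:
move_arm:
  increments:
    - {"xyz": [-28,-28,0],"roll": 0,"grip": 100}
    - {"xyz": [-28,-28,0],"roll": 0,"grip": 100}
    - {"xyz": [-28,-28,0],"roll": 0,"grip": 100}
    - {"xyz": [-28,-28,0],"roll": 0,"grip": 100}
    - {"xyz": [-28,-28,0],"roll": 0,"grip": 100}

```text
time_s: 1.43
position: [0.3631, 0.4052, 0.1929]
tcp_rot: [[-1.0, -0.001, 0.001], [-0.001, 1.0, 0.0], [-0.001, 0.0, -1.0]]
force: [-0.0, -0.3, 0.7]
opening: 1.002
grasp_force: 0.0
```

Request:
move_arm:
  increments:
    - {"xyz": [-28,-28,0],"roll": 0,"grip": 100}
    - {"xyz": [-28,-28,0],"roll": 0,"grip": 100}
    - {"xyz": [0,-38,0],"roll": 0,"grip": 100}
    - {"xyz": [0,-38,0],"roll": 0,"grip": 100}
    - {"xyz": [0,-38,0],"roll": 0,"grip": 100}

```text
time_s: 1.85
position: [0.4184, 0.2349, 0.1927]
tcp_rot: [[-1.0, -0.0, 0.0], [-0.0, 1.0, 0.0], [-0.0, 0.0, -1.0]]
force: [0.3, 0.2, -0.8]
opening: 1.004
grasp_force: 0.0
```

Run:
```python
from h import *
print(np.array(bot.camera_model('wrist')['tool_from_camera']).round(3).tolist(),bot.camera_model('wrist')['intrinsics'])
s,p,d=cap('wrist','w1.png'); np.save('w1d.npy',d)
P=cloud('wrist',d,s)
for v in range(50,400,100): print([np.round(P[v,u],3).tolist() for u in range(60,640,170)])
```

```text
[[0.001, -0.968, -0.249, 0.068], [1.0, 0.001, -0.0, 0.0], [0.001, -0.249, 0.968, -0.192], [0.0, 0.0, 0.0, 1.0]] [[321.85997516   0.         315.52291375]
 [  0.         321.85997516 202.29779537]
 [  0.           0.           1.        ]]
[[0.107, -0.66, -0.799], [0.137, -0.034, -0.701], [0.118, 0.522, -0.796], [0.105, 1.123, -0.8]]
[[0.385, -0.076, 0.0], [0.382, 0.143, 0.039], [0.386, 0.335, -0.001], [0.384, 0.544, -0.001]]
[[0.381, 0.173, 0.314], [0.415, 0.191, 0.232], [0.415, 0.278, 0.231], [0.38, 0.295, 0.315]]
[[0.393, 0.186, 0.334], [0.393, 0.219, 0.333], [0.393, 0.251, 0.333], [0.392, 0.283, 0.335]]
```

View pics/w1.png

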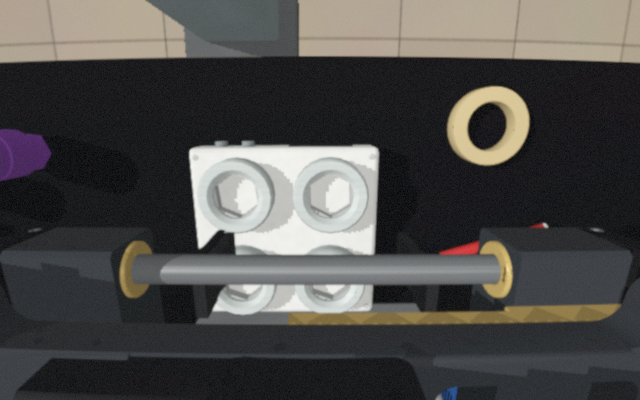

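Request:
move_arm:
  increments:
    - {"xyz": [0,-40,0],"roll": 0,"grip": 100}
    - {"xyz": [0,-40,0],"roll": 0,"grip": 100}
    - {"xyz": [0,-40,0],"roll": 0,"grip": 100}
    - {"xyz": [0,-40,0],"roll": 0,"grip": 100}
    - {"xyz": [0,-40,0],"roll": 0,"grip": 100}

```text
time_s: 2.32
position: [0.418, 0.0351, 0.193]
tcp_rot: [[-1.0, -0.001, 0.001], [-0.001, 1.0, -0.0], [-0.001, -0.0, -1.0]]
force: [0.5, -0.2, 0.3]
opening: 0.999
grasp_force: 0.0
```

Request:
move_arm:
  increments:
    - {"xyz": [0,-40,0],"roll": 0,"grip": 100}
    - {"xyz": [0,-40,0],"roll": 0,"grip": 100}
    - {"xyz": [0,-40,0],"roll": 0,"grip": 100}
    - {"xyz": [0,-40,0],"roll": 0,"grip": 100}
    - {"xyz": [0,-40,0],"roll": 0,"grip": 100}

```text
time_s: 2.73
position: [0.418, -0.1654, 0.193]
tcp_rot: [[-1.0, 0.0, 0.001], [0.0, 1.0, -0.0], [-0.001, -0.0, -1.0]]
force: [0.2, 1.1, 0.3]
opening: 1.001
grasp_force: 0.0
```

Request:
move_arm:
  increments:
    - {"xyz": [0,-20,0],"roll": 0,"grip": 100}
    - {"xyz": [0,-22,0],"roll": 0,"grip": 100}
    - {"xyz": [0,0,0],"roll": 0,"grip": 100}

```text
time_s: 2.98
position: [0.4195, -0.2102, 0.1931]
tcp_rot: [[-1.0, 0.004, 0.003], [0.004, 1.0, -0.004], [-0.003, -0.004, -1.0]]
force: [0.5, -0.1, 1.4]
opening: 0.999
grasp_force: 0.0
```

Run:
```python
from h import *
s,p,d=cap('wrist','w2.png');P=cloud('wrist',d,s);print(s['position'])
from scipy import ndimage as nd
L,k=nd.label(abs(P[...,2]-.084)<.004)
for i in range(1,k+1):
    m=L==i
    if m.sum()<200: continue
    (a,b),r=cv2.minEnclosingCircle(P[m][:,:2].astype(np.float32));print(m.sum(),round(a,3),round(b,3),round(r,4),p[m].mean(0).astype(int))
```

```text
[ 0.41948666 -0.21016252  0.19312592]
2579 0.384 -0.11 0.0271 [179 111 209]
2368 0.422 -0.21 0.027 [228 230 228]
```

View pics/w2.png

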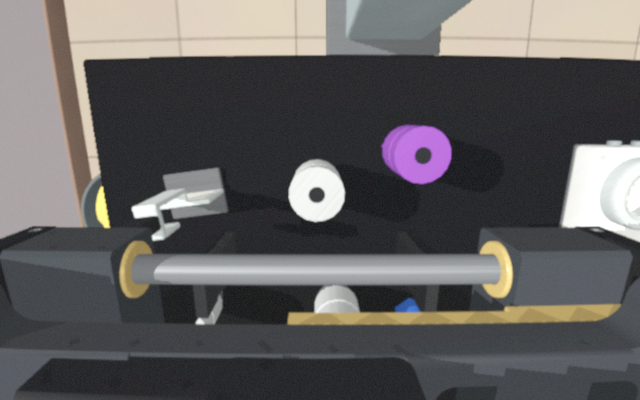

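The jar under the gripper at (316,192) is grey steel; purple is at (424,155) and clear. Descending and gripping.

Request:
move_arm:
  increments:
    - {"xyz": [-1,0,37],"roll": 0,"grip": 100}
    - {"xyz": [0,0,37],"roll": 0,"grip": 100}
    - {"xyz": [0,0,37],"roll": 0,"grip": 100}
    - {"xyz": [0,0,37],"roll": 0,"grip": 100}
    - {"xyz": [0,0,0],"roll": 0,"grip": 100}

```text
time_s: 3.45
position: [0.4147, -0.2005, 0.0384]
tcp_rot: [[-1.0, -0.001, -0.013], [-0.001, 1.0, 0.011], [0.013, 0.011, -1.0]]
force: [-1.0, 0.3, -0.5]
opening: 0.995
grasp_force: 0.0
```

Request:
move_arm:
  increments:
    - {"xyz": [0,0,0],"roll": 0,"grip": 0}
    - {"xyz": [0,0,0],"roll": 0,"grip": 0}
    - {"xyz": [0,0,0],"roll": 0,"grip": 0}
    - {"xyz": [0,0,0],"roll": 0,"grip": 0}
    - {"xyz": [0,0,0],"roll": 0,"grip": 0}

```text
time_s: 3.87
position: [0.4204, -0.2062, 0.0469]
tcp_rot: [[-1.0, -0.0, 0.004], [-0.0, 1.0, -0.003], [-0.004, -0.003, -1.0]]
force: [0.7, 1.2, -0.4]
opening: 0.708
grasp_force: 0.0
```

Request:
move_arm:
  increments:
    - {"xyz": [0,0,0],"roll": 0,"grip": 0}
    - {"xyz": [0,0,0],"roll": 0,"grip": 0}
    - {"xyz": [0,0,0],"roll": 0,"grip": 0}
    - {"xyz": [0,0,0],"roll": 0,"grip": 0}
    - {"xyz": [0,0,0],"roll": 0,"grip": 0}

```text
time_s: 4.28
position: [0.4203, -0.2065, 0.0462]
tcp_rot: [[-1.0, 0.0, 0.003], [0.0, 1.0, -0.003], [-0.003, -0.003, -1.0]]
force: [-0.1, -1.2, 8.7]
opening: 0.613
grasp_force: 30.0
```

Request:
move_arm:
  increments:
    - {"xyz": [0,0,-20],"roll": 0,"grip": 0}
    - {"xyz": [0,0,-35],"roll": 0,"grip": 0}
    - {"xyz": [0,0,-35],"roll": 0,"grip": 0}
    - {"xyz": [0,0,-25],"roll": 0,"grip": 0}
    - {"xyz": [-6,20,0],"roll": 0,"grip": 0}

```text
time_s: 4.7
position: [0.4285, -0.1903, 0.1647]
tcp_rot: [[-1.0, 0.002, 0.01], [0.002, 1.0, -0.009], [-0.01, -0.009, -1.0]]
force: [1.5, -0.7, -1.4]
opening: 0.609
grasp_force: 30.0
```

Request:
move_arm:
  increments:
    - {"xyz": [-12,38,0],"roll": 0,"grip": 0}
    - {"xyz": [-12,38,0],"roll": 0,"grip": 0}
    - {"xyz": [-12,38,0],"roll": 0,"grip": 0}
    - {"xyz": [-12,38,0],"roll": 0,"grip": 0}
    - {"xyz": [-12,38,0],"roll": 0,"grip": 0}

```text
time_s: 5.12
position: [0.4845, 0.0066, 0.1597]
tcp_rot: [[-1.0, 0.001, -0.001], [0.001, 1.0, 0.0], [0.001, 0.0, -1.0]]
force: [1.7, 0.6, -2.6]
opening: 0.607
grasp_force: 30.0
```

Request:
move_arm:
  increments:
    - {"xyz": [-12,38,0],"roll": 0,"grip": 0}
    - {"xyz": [-12,38,0],"roll": 0,"grip": 0}
    - {"xyz": [-12,38,0],"roll": 0,"grip": 0}
    - {"xyz": [-6,25,0],"roll": 0,"grip": 0}
    - {"xyz": [0,9,0],"roll": 0,"grip": 0}

```text
time_s: 5.53
position: [0.5277, 0.1565, 0.1596]
tcp_rot: [[-1.0, -0.004, 0.001], [-0.004, 1.0, 0.002], [-0.001, 0.002, -1.0]]
force: [1.0, -0.8, -1.8]
opening: 0.607
grasp_force: 30.0
```

Request:
move_arm:
  increments:
    - {"xyz": [0,0,0],"roll": 0,"grip": 0}
    - {"xyz": [0,0,0],"roll": 0,"grip": 0}
    - {"xyz": [0,0,0],"roll": 0,"grip": 0}

```text
time_s: 5.78
position: [0.5261, 0.1512, 0.1594]
tcp_rot: [[-1.0, 0.001, -0.002], [0.001, 1.0, -0.001], [0.002, -0.001, -1.0]]
force: [0.9, -0.0, -1.6]
opening: 0.608
grasp_force: 30.0
```

Run:
```python
from h import *
s,p,d=cap('wrist','w3.png');P=cloud('wrist',d,s);print(s['position'],s['force'],s['opening'],s['grasp_force'])
from scipy import ndimage as nd
for n in ['wrist','side','scene']:
    if n!='wrist': s,p,d=cap(n);P=cloud(n,d,s)
    for zl,zh in [(.056,.066),(.150,.165)]:
        L,k=nd.label((P[...,2]>zl)&(P[...,2]<zh)&(abs(P[...,0]-.5)<.12)&(abs(P[...,1]-.2)<.12))
        for i in range(1,k+1):
            m=L==i
            if m.sum()<40: continue
            q=P[m][:,:2].astype(np.float32);(a,b),r=cv2.minEnclosingCircle(q);print(n,zl,m.sum(),round(a,4),round(b,4),round(r,4),np.median(P[m][:,2]).round(4))
```

```text
[0.52609178 0.15119982 0.15937772] [ 0.91135853 -0.0219615  -1.64528364] 0.6082648467705782 29.95430499315262
wrist 0.056 4282 0.4289 0.15 0.0403 0.06
wrist 0.056 4168 0.4284 0.25 0.0402 0.0599
wrist 0.056 1958 0.5291 0.1506 0.04 0.0601
wrist 0.056 3282 0.5288 0.2508 0.0403 0.0601
wrist 0.15 323 0.5134 0.1482 0.0227 0.1577
side 0.056 156 0.429 0.1501 0.0408 0.0607
side 0.056 132 0.5282 0.1516 0.0399 0.0607
side 0.056 94 0.5273 0.2477 0.0386 0.0607
side 0.056 199 0.4275 0.2521 0.0413 0.0605
side 0.056 88 0.531 0.2598 0.0377 0.0604
scene 0.056 80 0.5227 0.2482 0.0386 0.059
scene 0.056 130 0.4233 0.2459 0.0403 0.0589
scene 0.056 139 0.5257 0.149 0.0411 0.0591
scene 0.056 144 0.4256 0.1464 0.0414 0.059
scene 0.15 57 0.5234 0.1431 0.0275 0.1584
```

View pics/w3.png

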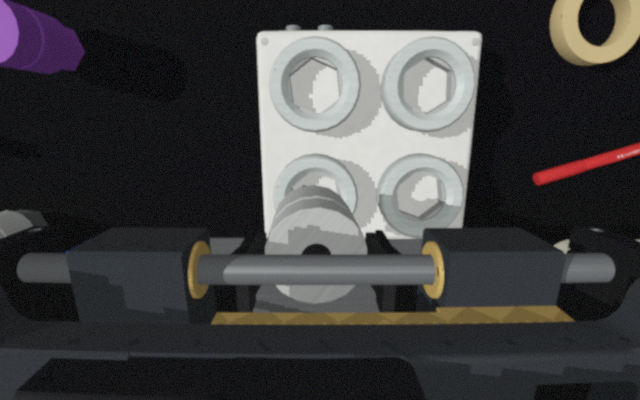

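Mill frame and stations agree across the cameras to about 2 mm: collar rims at z 0.060, radius 40 mm, 100 mm pitch. The jar is held over the rear right collar. Lowering it now.

Request:
move_arm:
  increments:
    - {"xyz": [-1.5,0,20],"roll": 0,"grip": 0}
    - {"xyz": [0,0,20],"roll": 0,"grip": 0}
    - {"xyz": [0,0,10],"roll": 0,"grip": 0}
    - {"xyz": [0,0,6],"roll": 0,"grip": 0}
    - {"xyz": [0,0,0],"roll": 0,"grip": 0}

```text
time_s: 6.35
position: [0.5276, 0.1519, 0.1025]
tcp_rot: [[-1.0, 0.001, -0.003], [0.001, 1.0, -0.0], [0.003, -0.0, -1.0]]
force: [-0.1, 0.3, -2.4]
opening: 0.609
grasp_force: 30.0
```

Request:
move_arm:
  increments:
    - {"xyz": [0,0,2],"roll": 0,"grip": 0}
    - {"xyz": [0,0,2],"roll": 0,"grip": 0}
    - {"xyz": [0,0,2],"roll": 0,"grip": 0}
    - {"xyz": [0,0,1],"roll": 0,"grip": 0}
    - {"xyz": [0,0,0],"roll": 0,"grip": 0}

```text
time_s: 6.77
position: [0.5286, 0.1527, 0.0969]
tcp_rot: [[-1.0, -0.0, 0.0], [-0.0, 1.0, 0.0], [-0.0, 0.0, -1.0]]
force: [-0.3, 1.2, -0.1]
opening: 0.611
grasp_force: 30.0
```

Request:
move_arm:
  increments:
    - {"xyz": [0,0,2],"roll": 0,"grip": 0}
    - {"xyz": [0,0,2],"roll": 0,"grip": 0}
    - {"xyz": [0,0,0],"roll": 0,"grip": 0}

```text
time_s: 7.02
position: [0.5305, 0.1531, 0.0949]
tcp_rot: [[-1.0, -0.0, 0.005], [-0.0, 1.0, 0.001], [-0.005, 0.001, -1.0]]
force: [-1.3, 2.3, -0.5]
opening: 0.606
grasp_force: 29.9
```

Request:
move_arm:
  increments:
    - {"xyz": [0,0,2],"roll": 0.1,"grip": 0}
    - {"xyz": [0,0,0],"roll": 0.1,"grip": 0}
    - {"xyz": [0,0,0],"roll": 0.1,"grip": 0}
    - {"xyz": [0,0,0],"roll": 0,"grip": 0}

```text
time_s: 7.35
position: [0.529, 0.1535, 0.0908]
tcp_rot: [[-0.955, 0.296, 0.001], [0.296, 0.955, 0.001], [-0.001, 0.001, -1.0]]
force: [-0.2, 2.0, -0.8]
opening: 0.606
grasp_force: 29.9
```

Request:
move_arm:
  increments:
    - {"xyz": [0,0,2],"roll": 0,"grip": 0}
    - {"xyz": [0,0,2],"roll": 0,"grip": 0}
    - {"xyz": [0,0,2],"roll": 0,"grip": 0}
    - {"xyz": [0,0,1],"roll": 0,"grip": 0}
    - {"xyz": [0,0,0],"roll": 0,"grip": 0}

```text
time_s: 7.77
position: [0.533, 0.1525, 0.0878]
tcp_rot: [[-0.957, 0.291, 0.01], [0.291, 0.957, -0.0], [-0.01, 0.003, -1.0]]
force: [-0.5, 0.1, 19.1]
opening: 0.606
grasp_force: 30.2
```

Run:
```python
from h import *
from scipy import ndimage as nd
for n in ['side','scene']:
    s,p,d=cap(n,n+'4.png');P=cloud(n,d,s)
    m=(P[...,2]>.105)&(abs(P[...,0]-.53)<.03)&(abs(P[...,1]-.151)<.03)&(P[...,2]<.17)
    print(n,m.sum(),np.histogram(P[m][:,2],np.arange(.105,.17,.004))[0])
```

```text
side 21 [ 1  1  0  1  3 11  4  0  0  0  0  0  0  0  0  0]
scene 77 [10 12 12  6 16 16  2  1  0  2  0  0  0  0  0  0]
```

Request:
move_arm:
  increments:
    - {"xyz": [0,0,-3],"roll": 0,"grip": 100}
    - {"xyz": [0,0,0],"roll": 0,"grip": 100}
    - {"xyz": [0,0,0],"roll": 0,"grip": 100}
    - {"xyz": [0,0,0],"roll": 0,"grip": 100}
    - {"xyz": [0,0,0],"roll": 0,"grip": 100}

```text
time_s: 8.28
position: [0.5279, 0.1525, 0.086]
tcp_rot: [[-0.956, 0.295, -0.002], [0.295, 0.956, -0.0], [0.001, -0.001, -1.0]]
force: [1.0, 0.6, -0.9]
opening: 0.901
grasp_force: 0.0
```

Request:
move_arm:
  increments:
    - {"xyz": [0,0,0],"roll": 0,"grip": 100}
    - {"xyz": [0,0,-35],"roll": 0,"grip": 100}
    - {"xyz": [0,0,-35],"roll": -0.1,"grip": 100}
    - {"xyz": [0,0,-30],"roll": -0.1,"grip": 100}
    - {"xyz": [0,0,0],"roll": -0.1,"grip": 100}

```text
time_s: 8.7
position: [0.5328, 0.1531, 0.1924]
tcp_rot: [[-1.0, -0.006, 0.012], [-0.006, 1.0, 0.001], [-0.012, 0.001, -1.0]]
force: [1.7, -0.9, 0.9]
opening: 1.0
grasp_force: 0.0
```

```bash
cat > tops.py <<'E'
from h import *
from scipy import ndimage as nd
import sys
for n in ['side','scene']:
    s,p,d=cap(n);P=cloud(n,d,s)
    for c in [(.4285,.150),(.4285,.25),(.529,.151),(.529,.251)]:
        m=(abs(P[...,0]-c[0])<.028)&(abs(P[...,1]-c[1])<.028)&(P[...,2]>.09)&(P[...,2]<.2)
        if m.sum()>15: z=P[m][:,2];print(n,c,m.sum(),np.percentile(z,[50,80,95,100]).round(4))
print(s['position'],s['time_s'])
E
python3 tops.py
```

```text
side (0.529, 0.151) 159 [0.1239 0.1282 0.1311 0.1344]
scene (0.529, 0.151) 240 [0.1218 0.1258 0.1275 0.1297]
[0.53115266 0.1528287  0.18990863] 8.75
```

Request:
move_arm:
  increments:
    - {"xyz": [-5,-38,0],"roll": 0,"grip": 100}
    - {"xyz": [-5,-38,0],"roll": 0,"grip": 100}
    - {"xyz": [-5,-38,0],"roll": 0,"grip": 100}
    - {"xyz": [-5,-38,0],"roll": 0,"grip": 100}
    - {"xyz": [-5,-38,0],"roll": 0,"grip": 100}

```text
time_s: 9.22
position: [0.5522, -0.0386, 0.1849]
tcp_rot: [[-1.0, 0.002, -0.004], [0.002, 1.0, 0.001], [0.004, 0.001, -1.0]]
force: [0.1, 0.1, 0.2]
opening: 0.998
grasp_force: 0.0
```

Request:
move_arm:
  increments:
    - {"xyz": [-5,-38,0],"roll": 0,"grip": 100}
    - {"xyz": [-5,-38,0],"roll": 0,"grip": 100}
    - {"xyz": [-5,-38,0],"roll": 0,"grip": 100}
    - {"xyz": [-5,-36,0],"roll": 0,"grip": 100}
    - {"xyz": [0,0,0],"roll": 0,"grip": 100}

```text
time_s: 9.63
position: [0.5742, -0.1947, 0.1849]
tcp_rot: [[-1.0, 0.008, 0.0], [0.008, 1.0, -0.003], [-0.0, -0.003, -1.0]]
force: [1.2, -0.5, 0.6]
opening: 0.999
grasp_force: 0.0
```

Request:
move_arm:
  increments:
    - {"xyz": [0,0,0],"roll": 0,"grip": 100}
    - {"xyz": [0,0,0],"roll": 0,"grip": 100}

```text
time_s: 9.8
position: [0.5722, -0.1865, 0.1849]
tcp_rot: [[-1.0, 0.002, -0.004], [0.002, 1.0, 0.003], [0.004, 0.003, -1.0]]
force: [0.6, 0.2, -0.2]
opening: 0.995
grasp_force: 0.0
```

```bash
cat > jw.py <<'E'
from h import *
from scipy import ndimage as nd
s,p,d=cap('wrist');P=cloud('wrist',d,s);print(s['position'],s['time_s'])
L,k=nd.label(abs(P[...,2]-.084)<.004)
for i in range(1,k+1):
    m=L==i
    if m.sum()<200: continue
    (a,b),r=cv2.minEnclosingCircle(P[m][:,:2].astype(np.float32));print(m.sum(),round(a,4),round(b,4),round(r,4),p[m].mean(0).astype(int))
E
python3 jw.py
```

```text
[ 0.57219416 -0.18646674  0.18490878] 9.8
2472 0.5751 -0.3568 0.0278 [194 196 193]
2485 0.5776 -0.1863 0.0271 [197 199 197]
1716 0.6062 -0.0833 0.027 [ 61 110 188]
```

Request:
move_arm:
  increments:
    - {"xyz": [-4,0,35],"roll": 0,"grip": 100}
    - {"xyz": [0,0,35],"roll": 0,"grip": 100}
    - {"xyz": [0,0,35],"roll": 0,"grip": 100}
    - {"xyz": [0,0,24],"roll": 0,"grip": 100}
    - {"xyz": [0,0,10],"roll": 0,"grip": 100}

```text
time_s: 10.27
position: [0.5744, -0.1837, 0.0437]
tcp_rot: [[-1.0, -0.002, -0.007], [-0.002, 1.0, 0.004], [0.007, 0.004, -1.0]]
force: [-0.0, -0.1, 0.0]
opening: 0.998
grasp_force: 0.0
```

Request:
move_arm:
  increments:
    - {"xyz": [0,0,0],"roll": 0,"grip": 100}
    - {"xyz": [0,0,0],"roll": 0,"grip": 0}
    - {"xyz": [0,0,0],"roll": 0,"grip": 0}
    - {"xyz": [0,0,0],"roll": 0,"grip": 0}
    - {"xyz": [0,0,0],"roll": 0,"grip": 0}

```text
time_s: 10.68
position: [0.5788, -0.1879, 0.0495]
tcp_rot: [[-1.0, -0.0, 0.003], [-0.0, 1.0, -0.002], [-0.003, -0.002, -1.0]]
force: [-0.3, 0.2, 0.6]
opening: 0.785
grasp_force: 0.0
```

Request:
move_arm:
  increments:
    - {"xyz": [0,0,0],"roll": 0,"grip": 0}
    - {"xyz": [0,0,0],"roll": 0,"grip": 0}
    - {"xyz": [0,0,0],"roll": 0,"grip": 0}
    - {"xyz": [0,0,0],"roll": 0,"grip": 0}
    - {"xyz": [0,0,0],"roll": 0,"grip": 0}

```text
time_s: 11.1
position: [0.5781, -0.1874, 0.0484]
tcp_rot: [[-1.0, -0.0, 0.001], [-0.0, 1.0, -0.0], [-0.001, -0.0, -1.0]]
force: [-1.3, 1.8, 5.4]
opening: 0.609
grasp_force: 30.0
```

Request:
move_arm:
  increments:
    - {"xyz": [0,0,0],"roll": 0,"grip": 0}
    - {"xyz": [0,0,0],"roll": 0,"grip": 0}

```text
time_s: 11.27
position: [0.5781, -0.1874, 0.0484]
tcp_rot: [[-1.0, -0.0, 0.001], [-0.0, 1.0, -0.0], [-0.001, -0.0, -1.0]]
force: [-1.6, 1.5, 5.3]
opening: 0.603
grasp_force: 30.0
```

Request:
move_arm:
  increments:
    - {"xyz": [0,0,-25],"roll": 0,"grip": 0}
    - {"xyz": [0,0,-40],"roll": 0,"grip": 0}
    - {"xyz": [0,0,-40],"roll": 0,"grip": 0}
    - {"xyz": [0,0,-40],"roll": 0,"grip": 0}
    - {"xyz": [2,20,-10],"roll": 0,"grip": 0}

```text
time_s: 11.68
position: [0.5799, -0.1729, 0.2089]
tcp_rot: [[-1.0, 0.002, 0.012], [0.002, 1.0, -0.009], [-0.012, -0.009, -1.0]]
force: [2.8, -0.8, -2.1]
opening: 0.601
grasp_force: 30.0
```

Request:
move_arm:
  increments:
    - {"xyz": [4,40,0],"roll": 0,"grip": 0}
    - {"xyz": [4,40,0],"roll": 0,"grip": 0}
    - {"xyz": [4,40,0],"roll": 0,"grip": 0}
    - {"xyz": [5,40,0],"roll": 0,"grip": 0}
    - {"xyz": [5,40,0],"roll": 0,"grip": 0}

```text
time_s: 12.1
position: [0.5521, 0.0341, 0.2016]
tcp_rot: [[-1.0, 0.0, -0.002], [0.0, 1.0, -0.0], [0.002, -0.0, -1.0]]
force: [0.3, 0.5, -2.8]
opening: 0.608
grasp_force: 30.0
```

Request:
move_arm:
  increments:
    - {"xyz": [5,40,0],"roll": 0,"grip": 0}
    - {"xyz": [5,40,0],"roll": 0,"grip": 0}
    - {"xyz": [5,40,0],"roll": 0,"grip": 0}
    - {"xyz": [5,40,0],"roll": 0,"grip": 0}
    - {"xyz": [5,40,0],"roll": 0,"grip": 0}

```text
time_s: 12.52
position: [0.527, 0.234, 0.2014]
tcp_rot: [[-1.0, -0.0, -0.002], [-0.0, 1.0, -0.001], [0.002, -0.001, -1.0]]
force: [1.2, -1.0, -3.1]
opening: 0.606
grasp_force: 30.0
```

Request:
move_arm:
  increments:
    - {"xyz": [0,19,0],"roll": 0,"grip": 0}
    - {"xyz": [0,0,0],"roll": 0,"grip": 0}
    - {"xyz": [0,0,0],"roll": 0,"grip": 0}
    - {"xyz": [0,0,0],"roll": 0,"grip": 0}

```text
time_s: 12.85
position: [0.5279, 0.2507, 0.2016]
tcp_rot: [[-1.0, -0.0, -0.002], [-0.0, 1.0, -0.002], [0.002, -0.002, -1.0]]
force: [0.3, -1.6, -3.1]
opening: 0.602
grasp_force: 30.0
```

Request:
move_arm:
  increments:
    - {"xyz": [-1,1,35],"roll": 0,"grip": 0}
    - {"xyz": [0,0,30],"roll": 0,"grip": 0}
    - {"xyz": [0,0,20],"roll": 0,"grip": 0}
    - {"xyz": [0,0,10],"roll": 0,"grip": 0}
    - {"xyz": [0,0,4],"roll": 0,"grip": 0}

```text
time_s: 13.27
position: [0.5302, 0.2504, 0.1027]
tcp_rot: [[-1.0, 0.001, -0.001], [0.001, 1.0, -0.002], [0.001, -0.002, -1.0]]
force: [0.9, -3.4, 5.3]
opening: 0.608
grasp_force: 30.0
```

Request:
move_arm:
  increments:
    - {"xyz": [0,0,2],"roll": 0,"grip": 0}
    - {"xyz": [0,0,2],"roll": 0,"grip": 0}
    - {"xyz": [0,0,2],"roll": 0,"grip": 0}
    - {"xyz": [0,0,1],"roll": 0,"grip": 0}
    - {"xyz": [0,0,0],"roll": 0,"grip": 0}

```text
time_s: 13.68
position: [0.5348, 0.2513, 0.101]
tcp_rot: [[-1.0, -0.001, 0.011], [-0.001, 1.0, -0.001], [-0.011, -0.001, -1.0]]
force: [3.1, -6.5, 9.3]
opening: 0.611
grasp_force: 30.0
```

Request:
move_arm:
  increments:
    - {"xyz": [0,0,1],"roll": 0.1,"grip": 0}
    - {"xyz": [0,0,0],"roll": 0.1,"grip": 0}
    - {"xyz": [0,0,0],"roll": 0.1,"grip": 0}
    - {"xyz": [0,0,0],"roll": 0.1,"grip": 0}
    - {"xyz": [0,0,0],"roll": 0,"grip": 0}

```text
time_s: 14.1
position: [0.5292, 0.2507, 0.097]
tcp_rot: [[-0.92, 0.392, -0.0], [0.392, 0.92, -0.003], [-0.001, -0.003, -1.0]]
force: [-2.1, -5.6, 0.3]
opening: 0.608
grasp_force: 30.0
```

Request:
move_arm:
  increments:
    - {"xyz": [0,0,2],"roll": 0,"grip": 0}
    - {"xyz": [0,0,3],"roll": 0,"grip": 0}
    - {"xyz": [0,0,3],"roll": 0,"grip": 0}
    - {"xyz": [0,0,2],"roll": 0,"grip": 0}
    - {"xyz": [0,0,0],"roll": 0,"grip": 0}

```text
time_s: 14.52
position: [0.5292, 0.2507, 0.088]
tcp_rot: [[-0.922, 0.388, -0.0], [0.388, 0.922, -0.003], [-0.001, -0.003, -1.0]]
force: [-2.7, -5.5, 6.7]
opening: 0.606
grasp_force: 30.0
```

Request:
move_arm:
  increments:
    - {"xyz": [0,0,3],"roll": 0,"grip": 0}
    - {"xyz": [0,0,0],"roll": 0,"grip": 0}
    - {"xyz": [0,0,-3],"roll": 0,"grip": 100}
    - {"xyz": [0,0,0],"roll": 0,"grip": 100}
    - {"xyz": [0,0,0],"roll": 0,"grip": 100}

```text
time_s: 14.93
position: [0.5308, 0.2533, 0.0872]
tcp_rot: [[-0.921, 0.39, 0.004], [0.39, 0.921, 0.002], [-0.002, 0.003, -1.0]]
force: [-0.1, -0.2, 0.7]
opening: 0.756
grasp_force: 0.0
```

Request:
move_arm:
  increments:
    - {"xyz": [0,0,0],"roll": 0,"grip": 100}
    - {"xyz": [0,0,0],"roll": 0,"grip": 100}
    - {"xyz": [0,0,0],"roll": 0,"grip": 100}
    - {"xyz": [0,0,-35],"roll": 0,"grip": 100}
    - {"xyz": [0,0,-35],"roll": -0.1,"grip": 100}

```text
time_s: 15.35
position: [0.5274, 0.2522, 0.1536]
tcp_rot: [[-0.956, 0.294, -0.007], [0.294, 0.956, -0.002], [0.006, -0.004, -1.0]]
force: [1.2, 0.5, 0.7]
opening: 0.988
grasp_force: 0.0
```

Request:
move_arm:
  increments:
    - {"xyz": [0,0,-30],"roll": -0.1,"grip": 100}
    - {"xyz": [0,0,0],"roll": -0.1,"grip": 100}
    - {"xyz": [0,0,0],"roll": -0.1,"grip": 100}
    - {"xyz": [0,0,0],"roll": 0,"grip": 100}

```text
time_s: 15.68
position: [0.5298, 0.2529, 0.1862]
tcp_rot: [[-1.0, -0.002, 0.001], [-0.002, 1.0, 0.0], [-0.001, 0.0, -1.0]]
force: [0.3, -0.3, 0.7]
opening: 0.998
grasp_force: 0.0
```

```bash
python3 tops.py
python3 - <<'E'
from h import *
for n in ['side','scene']:
    s,p,d=cap(n);P=cloud(n,d,s);z=P[...,2]
    for c,lo,hi,nm in [((.574,-.356),.076,.092,'jarC'),((.435,-.36),.15,.165,'tab')]:
        m=(abs(P[...,0]-c[0])<.08)&(abs(P[...,1]-c[1])<.08)&(z>lo)&(z<hi)
        if m.sum()>5: print(n,nm,m.sum(),cv2.minAreaRect(P[m][:,:2].astype(np.float32)))
E
```

```text
side (0.529, 0.151) 70 [0.11   0.125  0.1297 0.1327]
side (0.529, 0.251) 113 [0.119  0.1237 0.1275 0.1311]
scene (0.529, 0.151) 239 [0.1213 0.1253 0.1278 0.1311]
scene (0.529, 0.251) 180 [0.1201 0.1235 0.1253 0.1277]
[0.52933089 0.25274023 0.1855221 ] 15.7333
side jarC 107 ((0.5738545060157776, -0.35641738772392273), (0.050061870366334915, 0.057735033333301544), 0.22905656695365906)
side tab 17 ((0.4370768368244171, -0.3522954285144806), (0.02228579670190811, 0.012127679772675037), 88.10186004638672)
scene jarC 272 ((0.5730904936790466, -0.3578038811683655), (0.05323687568306923, 0.05331924185156822), 8.631953239440918)
scene tab 41 ((0.4357602298259735, -0.3590846359729767), (0.013077951967716217, 0.02320694364607334), 10.419379234313965)
```

Request:
move_arm:
  increments:
    - {"xyz": [-3,-40,0],"roll": 0,"grip": 100}
    - {"xyz": [-3,-40,0],"roll": 0,"grip": 100}
    - {"xyz": [-3,-40,0],"roll": 0,"grip": 100}
    - {"xyz": [-3,-40,0],"roll": 0,"grip": 100}
    - {"xyz": [-3,-40,0],"roll": 0,"grip": 100}

```text
time_s: 16.3
position: [0.5442, 0.0511, 0.1851]
tcp_rot: [[-1.0, 0.001, -0.001], [0.001, 1.0, 0.0], [0.001, 0.0, -1.0]]
force: [0.7, -0.6, -0.4]
opening: 1.0
grasp_force: 0.0
```

Request:
move_arm:
  increments:
    - {"xyz": [-3,-40,0],"roll": 0,"grip": 100}
    - {"xyz": [-3,-40,0],"roll": 0,"grip": 100}
    - {"xyz": [-3,-40,0],"roll": 0,"grip": 100}
    - {"xyz": [-3,-40,0],"roll": 0,"grip": 100}
    - {"xyz": [-3,-40,0],"roll": 0,"grip": 100}

```text
time_s: 16.72
position: [0.5592, -0.1493, 0.1851]
tcp_rot: [[-1.0, 0.002, -0.001], [0.002, 1.0, 0.001], [0.001, 0.001, -1.0]]
force: [1.2, 0.1, -0.5]
opening: 1.001
grasp_force: 0.0
```

Request:
move_arm:
  increments:
    - {"xyz": [-3,-40,0],"roll": 0,"grip": 100}
    - {"xyz": [-3,-40,0],"roll": 0,"grip": 100}
    - {"xyz": [-3,-40,0],"roll": 0,"grip": 100}
    - {"xyz": [-3,-40,0],"roll": 0,"grip": 100}
    - {"xyz": [-3,-40,0],"roll": 0,"grip": 100}

```text
time_s: 17.13
position: [0.5742, -0.3492, 0.1848]
tcp_rot: [[-1.0, 0.002, -0.001], [0.002, 1.0, 0.001], [0.001, 0.001, -1.0]]
force: [1.2, -0.1, -0.7]
opening: 0.996
grasp_force: 0.0
```

Request:
move_arm:
  increments:
    - {"xyz": [0,-9,0],"roll": 0,"grip": 100}
    - {"xyz": [0,0,0],"roll": 0,"grip": 100}
    - {"xyz": [0,0,0],"roll": 0,"grip": 100}
    - {"xyz": [0,0,0],"roll": 0,"grip": 100}

```text
time_s: 17.47
position: [0.5742, -0.3543, 0.185]
tcp_rot: [[-1.0, -0.001, -0.002], [-0.001, 1.0, 0.002], [0.002, 0.002, -1.0]]
force: [-0.4, 0.2, -0.9]
opening: 1.002
grasp_force: 0.0
```

```bash
python3 jw.py
```

```text
[ 0.57420034 -0.35426924  0.18496042] 17.4667
305 0.4039 -0.1109 0.0176 [173 103 205]
2505 0.5754 -0.3567 0.0271 [228 230 228]
1135 0.6039 -0.0832 0.0278 [ 85 146 233]
```

Request:
move_arm:
  increments:
    - {"xyz": [-1,-2,35],"roll": 0,"grip": 100}
    - {"xyz": [0,0,35],"roll": 0,"grip": 100}
    - {"xyz": [0,0,35],"roll": 0,"grip": 100}
    - {"xyz": [0,0,24],"roll": 0,"grip": 100}
    - {"xyz": [0,0,10],"roll": 0,"grip": 100}

```text
time_s: 17.93
position: [0.5735, -0.354, 0.0427]
tcp_rot: [[-1.0, -0.002, -0.006], [-0.002, 1.0, 0.006], [0.006, 0.006, -1.0]]
force: [-0.4, 0.1, -0.7]
opening: 0.999
grasp_force: 0.0
```

Request:
move_arm:
  increments:
    - {"xyz": [0,0,0],"roll": 0,"grip": 100}
    - {"xyz": [0,0,0],"roll": 0,"grip": 0}
    - {"xyz": [0,0,0],"roll": 0,"grip": 0}
    - {"xyz": [0,0,0],"roll": 0,"grip": 0}
    - {"xyz": [0,0,0],"roll": 0,"grip": 0}

```text
time_s: 18.35
position: [0.5768, -0.3592, 0.0488]
tcp_rot: [[-1.0, -0.0, 0.003], [-0.0, 1.0, -0.002], [-0.003, -0.002, -1.0]]
force: [-0.5, -0.1, -0.5]
opening: 0.778
grasp_force: 0.0
```

Request:
move_arm:
  increments:
    - {"xyz": [0,0,0],"roll": 0,"grip": 0}
    - {"xyz": [0,0,0],"roll": 0,"grip": 0}
    - {"xyz": [0,0,0],"roll": 0,"grip": 0}
    - {"xyz": [0,0,0],"roll": 0,"grip": 0}
    - {"xyz": [0,0,0],"roll": 0,"grip": 0}

```text
time_s: 18.77
position: [0.576, -0.3584, 0.0475]
tcp_rot: [[-1.0, -0.0, 0.001], [-0.0, 1.0, -0.0], [-0.001, -0.0, -1.0]]
force: [0.2, 2.0, 5.6]
opening: 0.608
grasp_force: 30.0
```

Request:
move_arm:
  increments:
    - {"xyz": [0,0,0],"roll": 0,"grip": 0}
    - {"xyz": [0,0,0],"roll": 0,"grip": 0}

```text
time_s: 18.93
position: [0.5761, -0.3584, 0.0475]
tcp_rot: [[-1.0, -0.0, 0.001], [-0.0, 1.0, -0.0], [-0.001, -0.0, -1.0]]
force: [-0.3, 1.9, 6.3]
opening: 0.607
grasp_force: 30.0
```

Request:
move_arm:
  increments:
    - {"xyz": [0,0,-25],"roll": 0,"grip": 0}
    - {"xyz": [0,0,-40],"roll": 0,"grip": 0}
    - {"xyz": [0,0,-35],"roll": 0,"grip": 0}
    - {"xyz": [0,0,-25],"roll": 0,"grip": 0}
    - {"xyz": [0,5,0],"roll": 0,"grip": 0}

```text
time_s: 19.35
position: [0.5787, -0.3572, 0.1777]
tcp_rot: [[-1.0, 0.0, 0.009], [0.0, 1.0, -0.009], [-0.009, -0.009, -1.0]]
force: [1.2, -1.0, -1.6]
opening: 0.607
grasp_force: 30.0
```

Request:
move_arm:
  increments:
    - {"xyz": [10,36,0],"roll": 0,"grip": 0}
    - {"xyz": [10,36,0],"roll": 0,"grip": 0}
    - {"xyz": [11,36,0],"roll": 0,"grip": 0}
    - {"xyz": [11,36,0],"roll": 0,"grip": 0}
    - {"xyz": [11,36,0],"roll": 0,"grip": 0}

```text
time_s: 19.77
position: [0.5203, -0.171, 0.1695]
tcp_rot: [[-1.0, 0.0, -0.004], [0.0, 1.0, 0.002], [0.004, 0.002, -1.0]]
force: [0.3, 0.6, -2.3]
opening: 0.612
grasp_force: 30.0
```

Request:
move_arm:
  increments:
    - {"xyz": [10,36,0],"roll": 0,"grip": 0}
    - {"xyz": [10,36,0],"roll": 0,"grip": 0}
    - {"xyz": [11,36,0],"roll": 0,"grip": 0}
    - {"xyz": [11,36,0],"roll": 0,"grip": 0}
    - {"xyz": [11,36,0],"roll": 0,"grip": 0}

```text
time_s: 20.18
position: [0.4671, 0.0085, 0.17]
tcp_rot: [[-1.0, 0.0, -0.003], [0.0, 1.0, 0.001], [0.003, 0.001, -1.0]]
force: [0.1, 0.2, -1.8]
opening: 0.61
grasp_force: 30.0
```

Request:
move_arm:
  increments:
    - {"xyz": [10,36,0],"roll": 0,"grip": 0}
    - {"xyz": [10,36,0],"roll": 0,"grip": 0}
    - {"xyz": [11,36,0],"roll": 0,"grip": 0}
    - {"xyz": [10,36,0],"roll": 0,"grip": 0}
    - {"xyz": [0,0,0],"roll": 0,"grip": 0}

```text
time_s: 20.6
position: [0.4234, 0.1559, 0.17]
tcp_rot: [[-1.0, -0.006, -0.006], [-0.006, 1.0, 0.002], [0.006, 0.002, -1.0]]
force: [0.2, -0.6, -2.2]
opening: 0.605
grasp_force: 30.0
```

Request:
move_arm:
  increments:
    - {"xyz": [0,0,0],"roll": 0,"grip": 0}
    - {"xyz": [0,0,0],"roll": 0,"grip": 0}
    - {"xyz": [0,0,0],"roll": 0,"grip": 0}

```text
time_s: 20.85
position: [0.4286, 0.1496, 0.171]
tcp_rot: [[-1.0, 0.001, -0.001], [0.001, 1.0, -0.001], [0.001, -0.001, -1.0]]
force: [0.4, -0.0, -2.2]
opening: 0.609
grasp_force: 30.0
```

Request:
move_arm:
  increments:
    - {"xyz": [-0.5,1,30],"roll": 0,"grip": 0}
    - {"xyz": [0,0,25],"roll": 0,"grip": 0}
    - {"xyz": [0,0,10],"roll": 0,"grip": 0}
    - {"xyz": [0,0,4],"roll": 0,"grip": 0}
    - {"xyz": [0,0,1],"roll": 0,"grip": 0}

```text
time_s: 21.27
position: [0.4307, 0.1499, 0.1014]
tcp_rot: [[-1.0, 0.002, 0.001], [0.002, 1.0, -0.001], [-0.001, -0.001, -1.0]]
force: [0.2, -1.2, -1.4]
opening: 0.608
grasp_force: 30.0
```

Request:
move_arm:
  increments:
    - {"xyz": [0,0,2],"roll": 0,"grip": 0}
    - {"xyz": [0,0,2],"roll": 0,"grip": 0}
    - {"xyz": [0,0,2],"roll": 0,"grip": 0}
    - {"xyz": [0,0,1],"roll": 0,"grip": 0}
    - {"xyz": [0,0,0],"roll": 0,"grip": 0}

```text
time_s: 21.68
position: [0.4327, 0.1503, 0.0978]
tcp_rot: [[-1.0, -0.001, 0.008], [-0.001, 1.0, -0.002], [-0.008, -0.002, -1.0]]
force: [-1.3, -6.1, 20.3]
opening: 0.605
grasp_force: 30.1
```

Request:
move_arm:
  increments:
    - {"xyz": [0,0,1],"roll": 0.1,"grip": 0}
    - {"xyz": [0,0,0],"roll": 0.1,"grip": 0}
    - {"xyz": [0,0,0],"roll": 0.1,"grip": 0}
    - {"xyz": [0,0,0],"roll": 0.1,"grip": 0}
    - {"xyz": [0,0,0],"roll": 0,"grip": 0}

```text
time_s: 22.1
position: [0.4332, 0.1492, 0.0969]
tcp_rot: [[-0.921, 0.39, 0.009], [0.39, 0.921, -0.004], [-0.01, -0.0, -1.0]]
force: [1.0, -11.0, 20.4]
opening: 0.606
grasp_force: 30.1
```

Request:
move_arm:
  increments:
    - {"xyz": [0,0,0],"roll": 0.1,"grip": 0}
    - {"xyz": [0,0,0],"roll": 0.1,"grip": 0}
    - {"xyz": [0,0,0],"roll": 0.1,"grip": 0}
    - {"xyz": [0,0,0],"roll": 0,"grip": 0}

```text
time_s: 22.43
position: [0.4318, 0.1492, 0.0969]
tcp_rot: [[-0.764, 0.645, 0.006], [0.645, 0.764, -0.004], [-0.007, 0.001, -1.0]]
force: [-1.1, -10.0, 22.4]
opening: 0.609
grasp_force: 30.0
```

Request:
move_arm:
  increments:
    - {"xyz": [-1,-1,0],"roll": 0.1,"grip": 0}
    - {"xyz": [0,0,0],"roll": 0.1,"grip": 0}
    - {"xyz": [0,0,0],"roll": 0.1,"grip": 0}
    - {"xyz": [0,0,0],"roll": 0,"grip": 0}

```text
time_s: 22.77
position: [0.4295, 0.1498, 0.0943]
tcp_rot: [[-0.538, 0.843, 0.001], [0.843, 0.538, 0.0], [-0.001, 0.001, -1.0]]
force: [-0.9, -1.5, -1.8]
opening: 0.606
grasp_force: 30.0
```

Dropped into the socket at about 57°. Pressing it home.

Request:
move_arm:
  increments:
    - {"xyz": [0,0,2],"roll": 0,"grip": 0}
    - {"xyz": [0,0,3],"roll": 0,"grip": 0}
    - {"xyz": [0,0,3],"roll": 0,"grip": 0}
    - {"xyz": [0,0,2],"roll": 0,"grip": 0}
    - {"xyz": [0,0,0],"roll": 0,"grip": 0}

```text
time_s: 23.18
position: [0.4296, 0.1504, 0.0858]
tcp_rot: [[-0.542, 0.84, 0.002], [0.84, 0.542, 0.0], [-0.001, 0.001, -1.0]]
force: [-4.2, -2.5, 24.4]
opening: 0.612
grasp_force: 30.0
```

Request:
move_arm:
  increments:
    - {"xyz": [0,0,2],"roll": 0,"grip": 0}
    - {"xyz": [0,0,0],"roll": 0,"grip": 0}
    - {"xyz": [0,0,0],"roll": 0,"grip": 0}

```text
time_s: 23.43
position: [0.4297, 0.1503, 0.0846]
tcp_rot: [[-0.542, 0.84, 0.002], [0.84, 0.542, -0.0], [-0.001, 0.002, -1.0]]
force: [-5.2, -2.2, 32.1]
opening: 0.609
grasp_force: 30.0
```

Request:
move_arm:
  increments:
    - {"xyz": [0,0,-3],"roll": 0,"grip": 100}
    - {"xyz": [0,0,0],"roll": 0,"grip": 100}
    - {"xyz": [0,0,0],"roll": 0,"grip": 100}
    - {"xyz": [0,0,0],"roll": 0,"grip": 100}
    - {"xyz": [0,0,0],"roll": 0,"grip": 100}

```text
time_s: 23.85
position: [0.4289, 0.1503, 0.0841]
tcp_rot: [[-0.541, 0.841, -0.001], [0.841, 0.541, 0.0], [0.001, -0.001, -1.0]]
force: [-0.9, -0.6, 0.3]
opening: 0.903
grasp_force: 0.0
```

Request:
move_arm:
  increments:
    - {"xyz": [0,0,0],"roll": 0,"grip": 100}
    - {"xyz": [0,0,-40],"roll": 0,"grip": 100}
    - {"xyz": [0,0,-40],"roll": 0,"grip": 100}
    - {"xyz": [0,0,-40],"roll": -0.1,"grip": 100}
    - {"xyz": [0,0,0],"roll": -0.12,"grip": 100}

```text
time_s: 24.27
position: [0.4343, 0.1509, 0.2108]
tcp_rot: [[-0.715, 0.699, 0.014], [0.699, 0.715, 0.002], [-0.009, 0.011, -1.0]]
force: [0.4, 0.7, -0.1]
opening: 0.999
grasp_force: 0.0
```

Request:
move_arm:
  increments:
    - {"xyz": [0,0,0],"roll": -0.12,"grip": 100}
    - {"xyz": [0,0,0],"roll": -0.12,"grip": 100}
    - {"xyz": [0,0,0],"roll": -0.12,"grip": 100}
    - {"xyz": [0,0,0],"roll": -0.12,"grip": 100}
    - {"xyz": [0,0,0],"roll": -0.12,"grip": 100}

```text
time_s: 24.68
position: [0.4288, 0.1502, 0.2043]
tcp_rot: [[-0.985, 0.173, -0.001], [0.173, 0.985, 0.0], [0.001, -0.0, -1.0]]
force: [0.2, -0.4, 0.1]
opening: 0.998
grasp_force: 0.0
```

Request:
move_arm:
  increments:
    - {"xyz": [0,0,0],"roll": -0.12,"grip": 100}
    - {"xyz": [0,0,-10],"roll": -0.06,"grip": 100}
    - {"xyz": [0,0,0],"roll": 0,"grip": 100}
    - {"xyz": [0,0,0],"roll": 0,"grip": 100}

```text
time_s: 25.02
position: [0.4294, 0.1503, 0.2146]
tcp_rot: [[-1.0, 0.002, 0.0], [0.002, 1.0, 0.0], [-0.0, 0.0, -1.0]]
force: [-0.3, 0.9, 0.1]
opening: 1.001
grasp_force: 0.0
```

```bash
python3 tops.py
cat > tag.py <<'E'
from h import *
for n in ['side','scene']:
    s,p,d=cap(n,n+'tag%d.png'%int(bot.read_state()['time_s']));P=cloud(n,d,s);z=P[...,2]
    for lo,hi,nm in [(.15,.165,'tab'),(.116,.15,'crown+'),(.003,.012,'foot')]:
        m=(abs(P[...,0]-.44)<.09)&(abs(P[...,1]+.36)<.09)&(z>lo)&(z<hi)
        if nm=='foot': m&=p.mean(-1)>70
        if m.sum()>5: print(n,nm,m.sum(),np.round(np.hstack(cv2.minAreaRect(P[m][:,:2].astype(np.float32))),4),P[m].mean(0).round(4))
print(s['tcp_rot'][0])
E
python3 tag.py
```

```text
side (0.4285, 0.15) 223 [0.1232 0.1264 0.1293 0.1354]
side (0.529, 0.151) 226 [0.1256 0.1286 0.1322 0.1361]
side (0.529, 0.251) 243 [0.1231 0.126  0.1296 0.1372]
scene (0.4285, 0.15) 209 [0.1207 0.1233 0.1248 0.1274]
scene (0.529, 0.151) 243 [0.1212 0.1257 0.1276 0.13  ]
scene (0.529, 0.251) 174 [0.1208 0.1234 0.1253 0.1269]
[0.42906599 0.15019597 0.21432948] 25.0667
side tab 15 [ 4.36900e-01 -3.55300e-01  2.59000e-02  1.24000e-02  8.89557e+01] [ 0.438  -0.3545  0.156 ]
side crown+ 41 [ 4.38200e-01 -3.53900e-01  2.37000e-02  3.35000e-02  7.57835e+01] [ 0.438  -0.3496  0.1291]
side foot 27 [ 4.51700e-01 -3.83100e-01  9.85000e-02  2.10000e-02  6.74741e+01] [ 0.4547 -0.3731  0.0073]
scene tab 46 [ 0.4356 -0.3598  0.0131  0.0223 10.3982] [ 0.4352 -0.36    0.1535]
scene crown+ 107 [ 0.4356 -0.3581  0.031   0.0255 15.3883] [ 0.432  -0.3623  0.1287]
scene foot 241 [ 0.4389 -0.3586  0.0607  0.071   5.9253] [ 0.4276 -0.364   0.0058]
[-9.99999261e-01  8.52573838e-04 -8.66284227e-04]
```

```bash
cat > jt.py <<'E'
from h import *
s,p,d=cap('wrist','jt%d.png'%int(bot.read_state()['time_s']*10));P=cloud('wrist',d,s);z=P[...,2]
for c in [(.4285,.150),(.529,.151),(.529,.251)]:
    m=(np.hypot(P[...,0]-c[0],P[...,1]-c[1])<.03)&(z>.112)&(z<.142)
    if m.sum()>60:
        q=P[m];A=np.c_[q[:,:2]-c,np.ones(len(q))]
        for _ in range(3):
            f=np.linalg.lstsq(A,q[:,2],rcond=None)[0];k=abs(A@f-q[:,2])<.002;A,q=A[k],q[k]
        print(c,m.sum(),len(q),'tilt deg',np.degrees(f[:2]).round(2),'z',f[2].round(4),cv2.minEnclosingCircle(q[:,:2].astype(np.float32)))
E
python3 jt.py
```

```text
(0.4285, 0.15) 2731 2637 tilt deg [ 0.22 -0.11] z 0.1237 ((0.4291675090789795, 0.15039265155792236), 0.026930147781968117)
(0.529, 0.151) 1408 1365 tilt deg [-3.97 -0.99] z 0.1266 ((0.533118724822998, 0.15206614136695862), 0.026866627857089043)
(0.529, 0.251) 626 574 tilt deg [0.41 0.68] z 0.1238 ((0.532102108001709, 0.2403896600008011), 0.020273102447390556)
```

The front right and rear left jars sit flat at z 0.124. The rear right jar is tilted about 4° and roughly 3 mm high, so it isn't home. I'll re-grip and seat it.

Request:
move_arm:
  increments:
    - {"xyz": [-34,0,0],"roll": 0,"grip": 100}
    - {"xyz": [-34,0,0],"roll": 0,"grip": 100}
    - {"xyz": [-34,1,0],"roll": 0,"grip": 100}
    - {"xyz": [0,0,30],"roll": 0,"grip": 100}
    - {"xyz": [0,0,35],"roll": 0,"grip": 100}

```text
time_s: 25.68
position: [0.5366, 0.1513, 0.1511]
tcp_rot: [[-1.0, 0.001, 0.01], [0.001, 1.0, 0.001], [-0.01, 0.001, -1.0]]
force: [-0.5, 0.1, -0.7]
opening: 0.998
grasp_force: 0.0
```

Request:
move_arm:
  increments:
    - {"xyz": [0,0,30],"roll": 0,"grip": 100}
    - {"xyz": [0,0,22],"roll": 0,"grip": 100}
    - {"xyz": [0,0,8],"roll": 0,"grip": 100}
    - {"xyz": [0,0,0],"roll": 0,"grip": 0}
    - {"xyz": [0,0,0],"roll": 0,"grip": 0}

```text
time_s: 26.1
position: [0.5316, 0.1513, 0.0899]
tcp_rot: [[-1.0, -0.0, 0.0], [-0.0, 1.0, 0.0], [-0.0, 0.0, -1.0]]
force: [-0.3, -0.0, 0.3]
opening: 0.916
grasp_force: 0.0
```

Request:
move_arm:
  increments:
    - {"xyz": [0,0,0],"roll": 0,"grip": 0}
    - {"xyz": [0,0,0],"roll": 0,"grip": 0}
    - {"xyz": [0,0,0],"roll": 0,"grip": 0}
    - {"xyz": [0,0,0],"roll": 0,"grip": 0}
    - {"xyz": [0,0,0],"roll": 0,"grip": 0}

```text
time_s: 26.52
position: [0.5318, 0.1515, 0.0907]
tcp_rot: [[-1.0, -0.001, 0.002], [-0.001, 1.0, 0.0], [-0.002, 0.0, -1.0]]
force: [0.5, 0.9, 3.9]
opening: 0.607
grasp_force: 30.0
```

Request:
move_arm:
  increments:
    - {"xyz": [0,0,0],"roll": 0,"grip": 0}
    - {"xyz": [0,0,0],"roll": 0,"grip": 0}
    - {"xyz": [0,0,0],"roll": 0,"grip": 0}

```text
time_s: 26.77
position: [0.5319, 0.1514, 0.0907]
tcp_rot: [[-1.0, -0.001, 0.002], [-0.001, 1.0, 0.0], [-0.002, 0.0, -1.0]]
force: [0.2, -0.1, 7.5]
opening: 0.604
grasp_force: 30.0
```

Request:
move_arm:
  increments:
    - {"xyz": [2,0,2],"roll": 0.06,"grip": 0}
    - {"xyz": [0,0,2],"roll": 0.06,"grip": 0}
    - {"xyz": [0,0,0],"roll": 0.06,"grip": 0}
    - {"xyz": [0,0,0],"roll": 0,"grip": 0}
    - {"xyz": [0,0,0],"roll": 0,"grip": 0}

```text
time_s: 27.18
position: [0.5329, 0.1515, 0.0895]
tcp_rot: [[-0.984, 0.176, 0.009], [0.176, 0.984, -0.0], [-0.009, 0.001, -1.0]]
force: [-0.7, 0.5, 20.2]
opening: 0.605
grasp_force: 30.1
```

Request:
move_arm:
  increments:
    - {"xyz": [2,0,0],"roll": 0.06,"grip": 0}
    - {"xyz": [0,0,0],"roll": 0.06,"grip": 0}
    - {"xyz": [0,0,0],"roll": 0.06,"grip": 0}
    - {"xyz": [0,0,0],"roll": 0,"grip": 0}
    - {"xyz": [0,0,0],"roll": 0,"grip": 0}

```text
time_s: 27.6
position: [0.5312, 0.1525, 0.0893]
tcp_rot: [[-0.937, 0.35, 0.01], [0.35, 0.937, 0.001], [-0.009, 0.004, -1.0]]
force: [-0.5, 1.3, 17.4]
opening: 0.607
grasp_force: 30.1
```

Request:
move_arm:
  increments:
    - {"xyz": [0,0,-8],"roll": 0,"grip": 0}
    - {"xyz": [0,0,-8],"roll": 0,"grip": 0}
    - {"xyz": [0,0,0],"roll": 0,"grip": 0}
    - {"xyz": [0,0,0],"roll": 0,"grip": 0}
    - {"xyz": [0,0,0],"roll": 0,"grip": 0}

```text
time_s: 28.02
position: [0.5278, 0.1513, 0.1022]
tcp_rot: [[-0.936, 0.352, 0.001], [0.352, 0.936, -0.0], [-0.001, 0.0, -1.0]]
force: [1.2, 0.6, 0.6]
opening: 0.608
grasp_force: 30.0
```

```bash
python3 jt.py; python3 tops.py | grep '529, 0.151'; python3 -c "
from rig import bot;s=bot.read_state();print(s['moment'],s['force'])"
```

```text
(0.4285, 0.15) 9514 9350 tilt deg [ 0.04 -0.09] z 0.1236 ((0.42906641960144043, 0.1503521054983139), 0.02707570604979992)
(0.529, 0.151) 5512 944 tilt deg [3.43 0.17] z 0.1363 ((0.5282741785049438, 0.15126177668571472), 0.02968532405793667)
(0.529, 0.251) 7823 6974 tilt deg [0.37 0.13] z 0.1236 ((0.5287118554115295, 0.2507377564907074), 0.027620360255241394)
side (0.529, 0.151) 43 [0.1167 0.1403 0.1468 0.157 ]
scene (0.529, 0.151) 154 [0.1188 0.1359 0.14   0.1607]
[ 0.22112132 -0.19749813  0.06539205] [1.77408113 1.08077486 1.7808825 ]
```

Request:
move_arm:
  increments:
    - {"xyz": [0,0,3],"roll": 0,"grip": 0}
    - {"xyz": [0,0,3],"roll": 0,"grip": 0}
    - {"xyz": [0,0,0],"roll": 0,"grip": 0}
    - {"xyz": [0,0,0],"roll": 0,"grip": 0}

```text
time_s: 28.5
position: [0.5304, 0.1513, 0.0975]
tcp_rot: [[-0.936, 0.352, 0.007], [0.352, 0.936, -0.0], [-0.006, 0.002, -1.0]]
force: [1.6, 1.0, 9.4]
opening: 0.605
grasp_force: 30.1
```

Request:
move_arm:
  increments:
    - {"xyz": [0,0,0],"roll": 0.08,"grip": 0}
    - {"xyz": [0,0,0],"roll": 0.08,"grip": 0}
    - {"xyz": [0,0,0],"roll": 0,"grip": 0}
    - {"xyz": [0,0,0],"roll": 0,"grip": 0}

```text
time_s: 28.83
position: [0.5309, 0.1514, 0.0973]
tcp_rot: [[-0.867, 0.498, 0.008], [0.498, 0.867, 0.0], [-0.007, 0.004, -1.0]]
force: [2.7, -1.2, 6.9]
opening: 0.602
grasp_force: 30.0
```

Request:
move_arm:
  increments:
    - {"xyz": [0,0,1],"roll": 0.08,"grip": 0}
    - {"xyz": [0,0,0],"roll": 0.08,"grip": 0}
    - {"xyz": [0,0,0],"roll": 0,"grip": 0}
    - {"xyz": [0,0,0],"roll": 0,"grip": 0}

```text
time_s: 29.17
position: [0.5309, 0.151, 0.0974]
tcp_rot: [[-0.777, 0.629, 0.008], [0.629, 0.777, -0.001], [-0.006, 0.004, -1.0]]
force: [1.8, -1.2, 15.5]
opening: 0.604
grasp_force: 30.2
```

Request:
move_arm:
  increments:
    - {"xyz": [0,0,0],"roll": 0.08,"grip": 0}
    - {"xyz": [0,0,0],"roll": 0.08,"grip": 0}
    - {"xyz": [0,0,0],"roll": 0,"grip": 0}
    - {"xyz": [0,0,0],"roll": 0,"grip": 0}

```text
time_s: 29.5
position: [0.5307, 0.1509, 0.0976]
tcp_rot: [[-0.667, 0.745, 0.008], [0.745, 0.667, -0.001], [-0.006, 0.005, -1.0]]
force: [1.4, -0.9, 16.0]
opening: 0.605
grasp_force: 30.2
```

Request:
move_arm:
  increments:
    - {"xyz": [0,0,0],"roll": 0.08,"grip": 0}
    - {"xyz": [0,0,0],"roll": 0.08,"grip": 0}
    - {"xyz": [0,0,0],"roll": 0,"grip": 0}
    - {"xyz": [0,0,0],"roll": 0,"grip": 0}

```text
time_s: 29.83
position: [0.5305, 0.1507, 0.0975]
tcp_rot: [[-0.54, 0.842, 0.007], [0.842, 0.54, -0.001], [-0.005, 0.005, -1.0]]
force: [1.0, -3.0, 14.7]
opening: 0.607
grasp_force: 30.2
```

Request:
move_arm:
  increments:
    - {"xyz": [0,0,0],"roll": 0.08,"grip": 0}
    - {"xyz": [0,0,0],"roll": 0.08,"grip": 0}
    - {"xyz": [0,0,0],"roll": 0,"grip": 0}
    - {"xyz": [0,0,0],"roll": 0,"grip": 0}

```text
time_s: 30.17
position: [0.5305, 0.1503, 0.0968]
tcp_rot: [[-0.4, 0.917, 0.007], [0.917, 0.4, -0.002], [-0.005, 0.006, -1.0]]
force: [2.3, -2.1, 11.4]
opening: 0.607
grasp_force: 30.1
```

Request:
move_arm:
  increments:
    - {"xyz": [0,0,1],"roll": 0.06,"grip": 0}
    - {"xyz": [0,0,0],"roll": 0.06,"grip": 0}
    - {"xyz": [0,0,0],"roll": 0,"grip": 0}
    - {"xyz": [0,0,0],"roll": 0,"grip": 0}

```text
time_s: 30.5
position: [0.529, 0.1515, 0.0938]
tcp_rot: [[-0.288, 0.958, 0.004], [0.958, 0.288, 0.0], [-0.001, 0.004, -1.0]]
force: [4.4, 0.5, 0.6]
opening: 0.605
grasp_force: 29.9
```

Request:
move_arm:
  increments:
    - {"xyz": [0,0,1],"roll": 0.05,"grip": 0}
    - {"xyz": [0,0,2],"roll": 0,"grip": 0}
    - {"xyz": [0,0,2],"roll": 0,"grip": 0}
    - {"xyz": [0,0,2],"roll": 0,"grip": 0}
    - {"xyz": [0,0,0],"roll": 0,"grip": 0}

```text
time_s: 30.92
position: [0.5289, 0.1525, 0.0887]
tcp_rot: [[-0.24, 0.971, 0.004], [0.971, 0.24, 0.001], [0.0, 0.004, -1.0]]
force: [1.7, 3.7, 13.4]
opening: 0.607
grasp_force: 30.0
```

Request:
move_arm:
  increments:
    - {"xyz": [0,0,2],"roll": 0,"grip": 0}
    - {"xyz": [0,0,1],"roll": 0,"grip": 0}
    - {"xyz": [0,0,0],"roll": 0,"grip": 0}
    - {"xyz": [0,0,0],"roll": 0,"grip": 0}

```text
time_s: 31.25
position: [0.5289, 0.1532, 0.0883]
tcp_rot: [[-0.24, 0.971, 0.005], [0.971, 0.24, 0.002], [0.001, 0.006, -1.0]]
force: [-2.8, 4.5, 30.1]
opening: 0.61
grasp_force: 30.2
```

```bash
python3 jt.py; python3 tops.py | grep '529, 0.151'
```

```text
(0.4285, 0.15) 6519 5316 tilt deg [-0.28 -0.78] z 0.1236 ((0.42902541160583496, 0.1509721279144287), 0.027319157496094704)
(0.529, 0.151) 5093 4095 tilt deg [-1.53  2.24] z 0.1244 ((0.5289746522903442, 0.15098610520362854), 0.030068151652812958)
(0.529, 0.251) 11271 11131 tilt deg [ 0.05 -0.03] z 0.1236 ((0.528657853603363, 0.2507297992706299), 0.02708311192691326)
side (0.529, 0.151) 196 [0.1233 0.128  0.1318 0.2   ]
scene (0.529, 0.151) 247 [0.1229 0.1356 0.1685 0.1982]
```

Request:
move_arm:
  increments:
    - {"xyz": [0,0,-4],"roll": -0.03,"grip": 100}
    - {"xyz": [0,0,0],"roll": 0,"grip": 100}
    - {"xyz": [0,0,0],"roll": 0,"grip": 100}
    - {"xyz": [0,0,0],"roll": 0,"grip": 100}
    - {"xyz": [0,0,0],"roll": 0,"grip": 100}

```text
time_s: 31.82
position: [0.5254, 0.1513, 0.0864]
tcp_rot: [[-0.268, 0.963, -0.004], [0.963, 0.268, -0.001], [0.001, -0.004, -1.0]]
force: [0.2, -0.4, 0.1]
opening: 0.899
grasp_force: 0.0
```

Request:
move_arm:
  increments:
    - {"xyz": [0,0,0],"roll": 0,"grip": 100}
    - {"xyz": [0,0,-35],"roll": 0,"grip": 100}
    - {"xyz": [0,0,-35],"roll": 0,"grip": 100}
    - {"xyz": [0,0,0],"roll": 0,"grip": 100}
    - {"xyz": [0,0,0],"roll": 0,"grip": 100}

```text
time_s: 32.23
position: [0.5285, 0.1516, 0.1592]
tcp_rot: [[-0.268, 0.963, 0.004], [0.963, 0.268, 0.0], [-0.001, 0.004, -1.0]]
force: [0.2, -0.7, -0.1]
opening: 1.001
grasp_force: 0.0
```

```bash
python3 jt.py; python3 tops.py
```

```text
(0.4285, 0.15) 4498 4115 tilt deg [-0.13 -0.26] z 0.1235 ((0.42922893166542053, 0.15010669827461243), 0.027495257556438446)
(0.529, 0.151) 4080 3910 tilt deg [ 0.09 -0.18] z 0.1237 ((0.528272271156311, 0.15085968375205994), 0.027200836688280106)
(0.529, 0.251) 5257 5201 tilt deg [0.01 0.02] z 0.1236 ((0.5287778973579407, 0.25069382786750793), 0.027053168043494225)
side (0.4285, 0.15) 237 [0.1224 0.1258 0.1289 0.1314]
side (0.529, 0.151) 229 [0.123  0.1263 0.1289 0.1332]
side (0.529, 0.251) 242 [0.1226 0.1262 0.1294 0.1325]
scene (0.4285, 0.15) 215 [0.1207 0.1238 0.1255 0.1277]
scene (0.529, 0.151) 203 [0.1207 0.1234 0.1253 0.1268]
scene (0.529, 0.251) 119 [0.1136 0.1222 0.125  0.1256]
[0.52613064 0.15139624 0.15678408] 32.3333
```

All three jars now sit flat at z 0.1236. Heading for the tag, and measuring the rail and pointer on the way.

Request:
move_arm:
  increments:
    - {"xyz": [0,0,-30],"roll": -0.12,"grip": 100}
    - {"xyz": [0,0,-30],"roll": -0.12,"grip": 100}
    - {"xyz": [0,0,-20],"roll": -0.12,"grip": 100}
    - {"xyz": [0,0,0],"roll": -0.12,"grip": 100}
    - {"xyz": [0,0,0],"roll": -0.12,"grip": 100}

```text
time_s: 32.8
position: [0.5273, 0.1516, 0.2377]
tcp_rot: [[-0.769, 0.64, 0.0], [0.64, 0.769, 0.0], [-0.0, 0.0, -1.0]]
force: [0.6, -0.6, 0.1]
opening: 0.999
grasp_force: 0.0
```

Request:
move_arm:
  increments:
    - {"xyz": [0,0,0],"roll": -0.12,"grip": 100}
    - {"xyz": [0,0,0],"roll": -0.12,"grip": 100}
    - {"xyz": [0,0,0],"roll": -0.12,"grip": 100}
    - {"xyz": [0,0,0],"roll": -0.12,"grip": 100}
    - {"xyz": [0,0,0],"roll": -0.12,"grip": 100}

```text
time_s: 33.22
position: [0.526, 0.1514, 0.2357]
tcp_rot: [[-0.996, 0.094, -0.004], [0.094, 0.996, -0.0], [0.004, -0.001, -1.0]]
force: [0.2, 0.8, 0.7]
opening: 0.999
grasp_force: 0.0
```

Request:
move_arm:
  increments:
    - {"xyz": [0,0,0],"roll": -0.099,"grip": 100}
    - {"xyz": [7,-39,0],"roll": 0,"grip": 100}
    - {"xyz": [7,-39,0],"roll": 0,"grip": 100}
    - {"xyz": [7,-39,0],"roll": 0,"grip": 100}
    - {"xyz": [7,-39,0],"roll": 0,"grip": 100}

```text
time_s: 33.63
position: [0.4974, -0.0054, 0.2359]
tcp_rot: [[-1.0, -0.001, -0.004], [-0.001, 1.0, 0.001], [0.004, 0.001, -1.0]]
force: [1.0, -0.7, -0.1]
opening: 0.997
grasp_force: 0.0
```

Request:
move_arm:
  increments:
    - {"xyz": [7,-39,0],"roll": 0,"grip": 100}
    - {"xyz": [7,-39,0],"roll": 0,"grip": 100}
    - {"xyz": [7,-39,0],"roll": 0,"grip": 100}
    - {"xyz": [7,-39,0],"roll": 0,"grip": 100}
    - {"xyz": [7,-39,0],"roll": 0,"grip": 100}

```text
time_s: 34.05
position: [0.4622, -0.2005, 0.236]
tcp_rot: [[-1.0, 0.001, -0.003], [0.001, 1.0, 0.002], [0.003, 0.002, -1.0]]
force: [0.9, 0.3, 0.6]
opening: 1.001
grasp_force: 0.0
```

Request:
move_arm:
  increments:
    - {"xyz": [7,-39,0],"roll": 0,"grip": 100}
    - {"xyz": [7,-39,0],"roll": 0,"grip": 100}
    - {"xyz": [7,-39,0],"roll": 0,"grip": 100}
    - {"xyz": [7,-39,0],"roll": 0,"grip": 100}
    - {"xyz": [0,0,0],"roll": 0,"grip": 100}

```text
time_s: 34.47
position: [0.4342, -0.3629, 0.2359]
tcp_rot: [[-1.0, 0.007, -0.001], [0.007, 1.0, -0.004], [0.001, -0.004, -1.0]]
force: [-0.1, -0.3, -0.3]
opening: 1.001
grasp_force: 0.0
```

Request:
move_arm:
  increments:
    - {"xyz": [0,0,0],"roll": 0,"grip": 100}
    - {"xyz": [0,0,0],"roll": 0,"grip": 100}
    - {"xyz": [0,0,0],"roll": 0,"grip": 100}

```text
time_s: 34.72
position: [0.4354, -0.3535, 0.2365]
tcp_rot: [[-1.0, -0.0, -0.002], [-0.0, 1.0, 0.003], [0.002, 0.003, -1.0]]
force: [0.4, 0.8, -0.7]
opening: 0.998
grasp_force: 0.0
```

Run:
```python
from h import *
s,p,d=cap('wrist','wt.png');P=cloud('wrist',d,s);z=P[...,2];print(s['position'],s['time_s'])
g=(abs(P[...,0]-.44)<.09)&(abs(P[...,1]+.36)<.09)
for lo,hi,nm in [(.152,.160,'tab'),(.116,.124,'crown'),(.003,.01,'foot')]:
    m=g&(z>lo)&(z<hi)
    if nm=='foot': m&=p.mean(-1)>70
    if m.sum()>5: print(nm,m.sum(),np.round(np.hstack(cv2.minAreaRect(P[m][:,:2].astype(np.float32))),4))
for n in ['side','scene']:
    s,p,d=cap(n,n+'r.png');P=cloud(n,d,s);z=P[...,2]
    m=(abs(P[...,0]-.657)<.02)&(abs(P[...,1]-.2)<.15)&(z>.115)&(z<.145)
    f=np.polyfit(P[m][:,1]-.2,P[m][:,0],1);print(n,'rail',m.sum(),f.round(4),np.median(z[m]))
    m=(P[...,0]>.68)&(P[...,0]<.735)&(P[...,1]>.2)&(P[...,1]<.275)&(z>.03)&(z<.15)
    print('ptr',m.sum(),np.nanmedian(P[m],axis=0).round(4)); q=P[m]
    for a in np.arange(.03,.15,.02):
        k=(q[:,2]>a)&(q[:,2]<a+.02)
        if k.sum(): print(round(a,2),k.sum(),np.median(q[k],axis=0).round(4),q[k].min(0).round(3),q[k].max(0).round(3))
    print(spots('pointer',n))
```

```text
[ 0.43540866 -0.35353359  0.23654674] 34.7167
tab 403 [ 0.4387 -0.358   0.0142  0.0238  8.7515]
crown 248 [ 0.428  -0.3589  0.0116  0.0229  5.5518]
foot 1241 [ 0.4389 -0.358   0.0559  0.07    7.4396]
side rail 230 [-0.0012  0.658 ] 0.13391553365511322
ptr 45 [0.7122 0.2517 0.106 ]
0.03 6 [0.7132 0.2528 0.036 ] [0.709 0.251 0.032] [0.716 0.255 0.045]
0.05 6 [0.7126 0.2522 0.058 ] [0.71  0.251 0.052] [0.716 0.254 0.069]
0.07 5 [0.7122 0.2538 0.0797] [0.711 0.249 0.071] [0.715 0.254 0.09 ]
0.09 7 [0.7129 0.2517 0.0995] [0.71  0.249 0.09 ] [0.717 0.256 0.107]
0.11 6 [0.7109 0.2516 0.1252] [0.693 0.247 0.114] [0.715 0.253 0.128]
0.13 15 [0.7092 0.2497 0.1331] [0.696 0.245 0.13 ] [0.716 0.254 0.137]
[(0.45, [0.714, 0.254, 0.022])]
scene rail 163 [-0.0074  0.6535] 0.13165327721038245
ptr 32 [0.7093 0.2475 0.0698]
0.03 13 [0.7074 0.2487 0.0407] [0.705 0.243 0.031] [0.714 0.252 0.05 ]
0.05 3 [0.7118 0.2457 0.0685] [0.711 0.244 0.066] [0.716 0.253 0.069]
0.07 8 [0.7096 0.2469 0.081 ] [0.705 0.242 0.07 ] [0.713 0.25  0.088]
0.09 8 [0.7107 0.2477 0.0985] [0.707 0.244 0.094] [0.713 0.252 0.104]
[(0.57, [0.552, 0.173, 0.03]), (0.39, [0.707, 0.245, 0.02])]
```

View pics/wt.png

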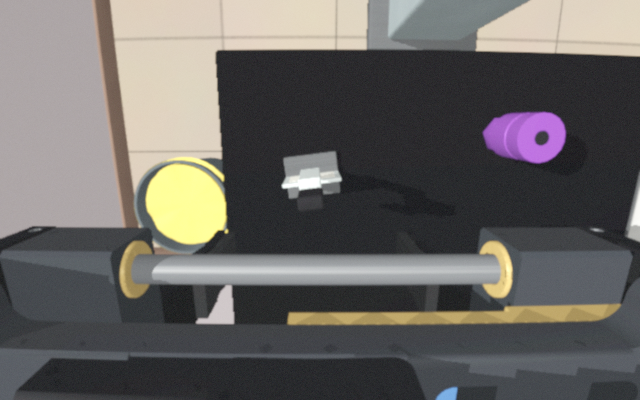

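The tag at (312,180) has its neck and crown towards the robot and the mouth facing away. Origin is (0.4388, -0.358), yaw 8°. The pointer is at y ≈ 0.250.

Request:
move_arm:
  increments:
    - {"xyz": [-3,-4.5,0],"roll": -0.07,"grip": 100}
    - {"xyz": [0,0,0],"roll": -0.07,"grip": 100}
    - {"xyz": [0,0,30],"roll": 0,"grip": 100}
    - {"xyz": [0,0,30],"roll": 0,"grip": 100}
    - {"xyz": [0,0,0],"roll": 0,"grip": 100}

```text
time_s: 35.38
position: [0.4362, -0.3561, 0.173]
tcp_rot: [[-0.99, -0.139, -0.007], [-0.139, 0.99, 0.008], [0.006, 0.009, -1.0]]
force: [-1.3, 0.9, -0.4]
opening: 0.997
grasp_force: 0.0
```

Request:
move_arm:
  increments:
    - {"xyz": [0,0,20],"roll": 0,"grip": 100}
    - {"xyz": [0,0,15],"roll": 0,"grip": 100}
    - {"xyz": [0,0,8],"roll": 0,"grip": 100}
    - {"xyz": [0,0,6],"roll": 0,"grip": 100}
    - {"xyz": [0,0,0],"roll": 0,"grip": 100}

```text
time_s: 35.8
position: [0.4387, -0.3595, 0.1284]
tcp_rot: [[-0.99, -0.139, -0.001], [-0.139, 0.99, 0.001], [0.001, 0.001, -1.0]]
force: [0.8, 0.8, -0.5]
opening: 0.998
grasp_force: 0.0
```

Request:
move_arm:
  increments:
    - {"xyz": [0,0,0],"roll": 0,"grip": 100}
    - {"xyz": [0,0,0],"roll": 0,"grip": 100}
    - {"xyz": [0,0,0],"roll": 0,"grip": 100}

```text
time_s: 36.05
position: [0.4393, -0.3604, 0.1297]
tcp_rot: [[-0.99, -0.139, 0.001], [-0.139, 0.99, -0.002], [-0.001, -0.002, -1.0]]
force: [-0.4, -0.4, 0.3]
opening: 0.996
grasp_force: 0.0
```

Run:
```python
from h import *
s,p,d=cap('wrist','wt2.png');P=cloud('wrist',d,s);z=P[...,2];print(s['position'])
g=(abs(P[...,0]-.44)<.09)&(abs(P[...,1]+.36)<.06)
for lo,hi,nm in [(.152,.160,'tab'),(.116,.124,'crown'),(.003,.01,'foot')]:
    m=g&(z>lo)&(z<hi)
    if nm=='foot': m&=p.mean(-1)>70
    if m.sum()>5: print(nm,m.sum(),np.round(np.hstack(cv2.minAreaRect(P[m][:,:2].astype(np.float32))),4))
```

```text
[ 0.4392722  -0.36042346  0.12968553]
tab 978 [ 0.4364 -0.3607  0.0162  0.1048  8.0406]
crown 591 [ 0.428  -0.3587  0.0122  0.0233  4.8649]
foot 2093 [ 0.439  -0.3578  0.0564  0.0699  7.108 ]
```

Request:
move_arm:
  increments:
    - {"xyz": [0,2,3],"roll": 0,"grip": 100}
    - {"xyz": [0,0,0],"roll": 0,"grip": 0}
    - {"xyz": [0,0,0],"roll": 0,"grip": 0}
    - {"xyz": [0,0,0],"roll": 0,"grip": 0}
    - {"xyz": [0,0,0],"roll": 0,"grip": 0}

```text
time_s: 36.52
position: [0.4385, -0.3579, 0.1256]
tcp_rot: [[-0.99, -0.139, 0.0], [-0.139, 0.99, -0.0], [-0.0, -0.0, -1.0]]
force: [0.7, -0.6, 0.3]
opening: 0.782
grasp_force: 0.0
```

Request:
move_arm:
  increments:
    - {"xyz": [0,0,0],"roll": 0,"grip": 0}
    - {"xyz": [0,0,0],"roll": 0,"grip": 0}
    - {"xyz": [0,0,0],"roll": 0,"grip": 0}
    - {"xyz": [0,0,0],"roll": 0,"grip": 0}
    - {"xyz": [0,0,0],"roll": 0,"grip": 0}

```text
time_s: 36.93
position: [0.4385, -0.3579, 0.1257]
tcp_rot: [[-0.99, -0.139, -0.0], [-0.139, 0.99, -0.0], [0.0, -0.0, -1.0]]
force: [-0.0, -0.1, -0.0]
opening: 0.403
grasp_force: 0.0
```

Request:
move_arm:
  increments:
    - {"xyz": [0,0,0],"roll": 0,"grip": 0}
    - {"xyz": [0,0,0],"roll": 0,"grip": 0}
    - {"xyz": [0,0,0],"roll": 0,"grip": 0}
    - {"xyz": [0,0,0],"roll": 0,"grip": 0}
    - {"xyz": [0,0,0],"roll": 0,"grip": 0}

```text
time_s: 37.35
position: [0.439, -0.3576, 0.1279]
tcp_rot: [[-0.99, -0.139, 0.001], [-0.139, 0.99, -0.0], [-0.001, -0.0, -1.0]]
force: [-1.1, 3.9, 15.6]
opening: 0.043
grasp_force: 7.5
```

Run:
```python
from h import *
s,p,d=cap('wrist','wt3.png');print(s['position'],s['opening'],s['grasp_force'],s['force'])
s,q,d=cap('scene');c=q[230:370,280:450]
a=cv2.resize(p[100:330,200:460],None,fx=1.6,fy=1.6);b=cv2.resize(c,(416,int(140*416/170)))
h=max(len(a),len(b));o=np.zeros((h,a.shape[1]+0,3),np.uint8);o[:len(a)]=a
b=cv2.resize(b,(380,h));cv2.imwrite('pics/c3.png',np.hstack([o,b])[:,:,::-1])
```

```text
[ 0.43902113 -0.35761226  0.12788661] 0.043167840772641596 7.529340069741011 [-1.07271969  3.91018903 15.61299514]
```

View pics/c3.png

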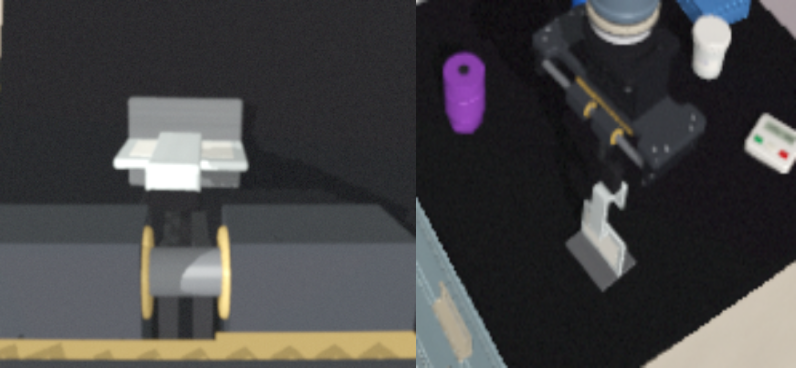

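Run:
```python
from h import *
for n in ['wrist','scene','side']:
    s,p,d=cap(n);P=cloud(n,d,s);z=P[...,2]
    g=(abs(P[...,0]-.44)<.1)&(abs(P[...,1]+.36)<.1)
    for lo,hi,nm in [(.14,.165,'tab'),(.114,.126,'crown'),(.003,.01,'foot')]:
        m=g&(z>lo)&(z<hi)
        if nm!='tab': m&=p.mean(-1)>70
        if m.sum()>5: print(n,nm,m.sum(),np.round(np.hstack(cv2.minAreaRect(P[m][:,:2].astype(np.float32))),4),np.median(P[m],axis=0).round(4))
print(bot.read_state()['moment'],bot.read_state()['opening'])
```

```text
wrist tab 370 [ 4.31000e-01 -3.62900e-01  2.22000e-02  1.75000e-02  6.91709e+01] [ 0.4322 -0.3596  0.1573]
wrist crown 646 [ 0.429  -0.365   0.0117  0.0217  6.1882] [ 0.4281 -0.365   0.121 ]
wrist foot 2112 [ 0.4388 -0.3581  0.0558  0.0702  7.647 ] [ 0.4255 -0.3561  0.0074]
scene tab 79 [ 4.33600e-01 -3.65900e-01  1.76000e-02  3.09000e-02  5.57915e+01] [ 0.4339 -0.3691  0.1549]
scene crown 63 [ 0.437  -0.3654  0.0338  0.0216  0.9041] [ 0.429  -0.3695  0.1207]
scene foot 236 [ 0.451  -0.3586  0.085   0.0704  4.2609] [ 0.4253 -0.3662  0.0065]
side crown 19 [ 0.4396 -0.3582  0.0295  0.0188  1.9669] [ 0.4421 -0.357   0.1194]
side foot 48 [ 0.4419 -0.3882  0.0502  0.1224  4.6475] [ 0.4326 -0.3652  0.0073]
[ 0.70469795  0.30543995 -0.04359011] 0.005791710234547648
```

Request:
move_arm:
  increments:
    - {"xyz": [0,0,0],"roll": 0,"grip": 100}
    - {"xyz": [0,0,0],"roll": 0,"grip": 100}
    - {"xyz": [0,0,0],"roll": 0,"grip": 100}
    - {"xyz": [0,0,0],"roll": 0,"grip": 100}
    - {"xyz": [0,0,0],"roll": 0,"grip": 100}

```text
time_s: 38.02
position: [0.4391, -0.3591, 0.1266]
tcp_rot: [[-0.99, -0.139, 0.002], [-0.139, 0.99, -0.003], [-0.001, -0.003, -1.0]]
force: [-1.4, -1.4, 7.1]
opening: 0.298
grasp_force: 3.5
```

Request:
move_arm:
  increments:
    - {"xyz": [0,0,0],"roll": 0,"grip": 100}
    - {"xyz": [0,0,0],"roll": 0,"grip": 100}
    - {"xyz": [0,0,0],"roll": 0,"grip": 100}
    - {"xyz": [0,0,0],"roll": 0,"grip": 100}
    - {"xyz": [0,0,0],"roll": 0,"grip": 100}

```text
time_s: 38.43
position: [0.4399, -0.3602, 0.1278]
tcp_rot: [[-0.99, -0.139, 0.003], [-0.139, 0.99, -0.005], [-0.003, -0.005, -1.0]]
force: [-0.6, -1.1, 11.8]
opening: 0.679
grasp_force: 6.0
```

Run:
```python
from h import *
s,p,d=cap('wrist');P=cloud('wrist',d,s);z=P[...,2];print(s['position'],s['opening'],s['force'])
g=(abs(P[...,0]-.44)<.1)&(abs(P[...,1]+.36)<.03)
for lo,hi,nm in [(.14,.165,'tab'),(.114,.126,'crown'),(.003,.01,'foot')]:
    m=g&(z>lo)&(z<hi)
    if nm!='tab': m&=p.mean(-1)>70
    if m.sum()>5: print(nm,m.sum(),np.round(np.hstack(cv2.minAreaRect(P[m][:,:2].astype(np.float32))),4),np.median(P[m],axis=0).round(4))
s,q,d=cap('scene')
a=cv2.resize(p[130:330,190:440],(430,400));b=cv2.resize(q[240:345,320:415],(360,400))
cv2.imwrite('pics/c4.png',np.clip(np.hstack([a,b])[:,:,::-1].astype(float)*1.7+15,0,255))
```

```text
[ 0.43988811 -0.36022489  0.1277726 ] 0.6790817107979304 [-0.59476351 -1.05077337 11.82378881]
tab 1329 [ 0.4384 -0.3591  0.0126  0.0622 12.4821] [ 0.4328 -0.343   0.1573]
crown 715 [ 0.4372 -0.3452  0.0331  0.0225  6.9813] [ 0.4258 -0.3478  0.1223]
foot 983 [ 0.4388 -0.3594  0.0561  0.0651  6.5814] [ 0.4217 -0.3503  0.0082][ WARN:0@1.290] global loadsave.cpp:1063 imwrite_ Unsupported depth image for selected encoder is fallbacked to CV_8U.
```

View pics/c4.png

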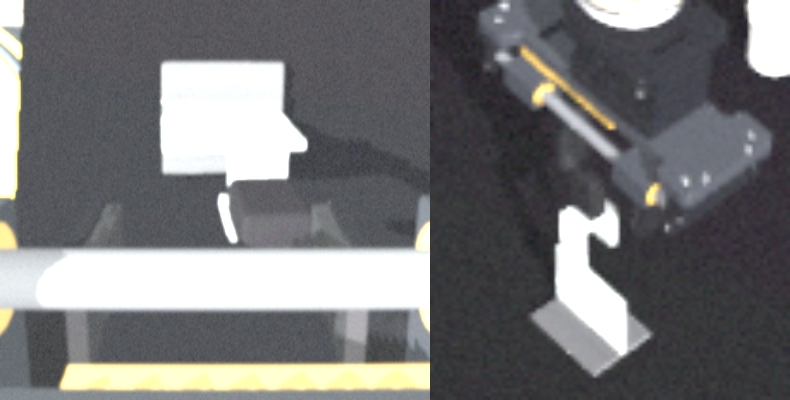

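Request:
move_arm:
  increments:
    - {"xyz": [0,0,0],"roll": 0,"grip": 100}
    - {"xyz": [0,0,0],"roll": 0,"grip": 100}
    - {"xyz": [0,0,0],"roll": 0,"grip": 100}
    - {"xyz": [0,0,0],"roll": 0,"grip": 100}
    - {"xyz": [0,0,0],"roll": 0,"grip": 100}

```text
time_s: 38.95
position: [0.4397, -0.3591, 0.1276]
tcp_rot: [[-0.99, -0.138, 0.003], [-0.138, 0.99, -0.002], [-0.002, -0.003, -1.0]]
force: [0.3, 0.8, 12.2]
opening: 0.993
grasp_force: 5.9
```

```bash
cat > look.py <<'E'
from h import *
import sys
s,p,d=cap('wrist');P=cloud('wrist',d,s);z=P[...,2];print(s['position'],s['opening'],s['grasp_force'],s['force'],s['moment'])
g=(abs(P[...,0]-.44)<.1)&(abs(P[...,1]+.36)<.1)
for lo,hi,nm in [(.114,.126,'crown'),(.003,.01,'foot')]:
    m=g&(z>lo)&(z<hi)&(p.mean(-1)>70)
    if m.sum()>5: print(nm,m.sum(),np.round(np.hstack(cv2.minAreaRect(P[m][:,:2].astype(np.float32))),4),np.median(P[m],axis=0).round(4))
s,q,d=cap('scene')
a=cv2.resize(p[130:330,190:440],(430,400));b=cv2.resize(q[240:345,320:415],(360,400))
cv2.imwrite('pics/'+sys.argv[1],np.clip(np.hstack([a,b])[:,:,::-1].astype(float)*2+15,0,255).astype(np.uint8))
E
python3 look.py c5.png
```

```text
[ 0.43967949 -0.35913129  0.12762844] 0.9932865309724201 5.8729408867657185 [ 0.27992305  0.83236123 12.15194912] [5.92625911e-01 1.59724765e-01 8.84967846e-05]
crown 813 [ 0.4357 -0.3344  0.0335  0.0234  7.4862] [ 0.4248 -0.3379  0.1235]
foot 601 [ 0.4363 -0.3367  0.0572  0.0281  5.0025] [ 0.4205 -0.3364  0.0077]
```

View pics/c5.png

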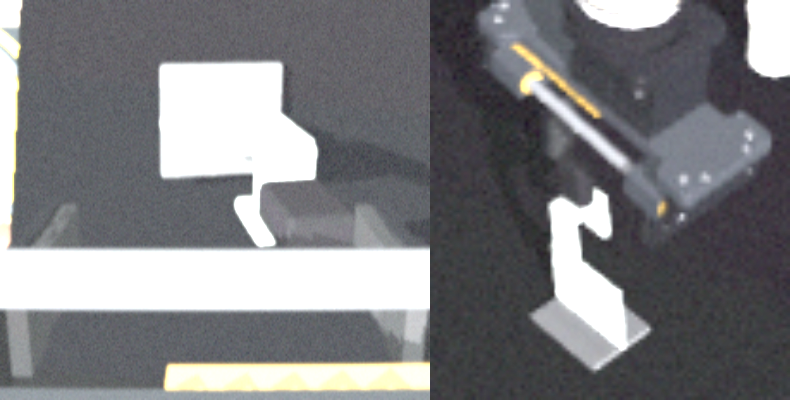

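Request:
move_arm:
  increments:
    - {"xyz": [0,-8,-1],"roll": 0,"grip": 100}
    - {"xyz": [0,-8,-1],"roll": 0,"grip": 100}
    - {"xyz": [0,-6,0],"roll": 0,"grip": 100}
    - {"xyz": [0,0,0],"roll": 0,"grip": 100}
    - {"xyz": [0,0,0],"roll": 0,"grip": 100}

```text
time_s: 39.47
position: [0.4411, -0.3795, 0.1268]
tcp_rot: [[-0.99, -0.138, -0.001], [-0.138, 0.99, 0.001], [0.001, 0.002, -1.0]]
force: [0.1, 0.3, -0.2]
opening: 0.999
grasp_force: 0.0
```

```bash
python3 look.py c6.png
```

```text
[ 0.44110183 -0.37948991  0.12681754] 0.9988751743076079 0.0 [ 0.05859629  0.2792615  -0.23628689] [ 0.03764743 -0.01714161  0.0192261 ]
crown 640 [ 0.4381 -0.3584  0.0322  0.0229  7.2646] [ 0.4273 -0.3597  0.1194]
foot 2085 [ 0.4389 -0.3578  0.0562  0.0701  7.007 ] [ 0.4253 -0.3651  0.0056]
```

Run:
```python
from h import *
s,p,d=cap('wrist');P=cloud('wrist',d,s)
Q=(P-s['position'])@np.array(s['tcp_rot'])
for sg in (1,-1):
    m=(Q[...,1]*sg>.03)&(Q[...,1]*sg<.075)&(abs(Q[...,0])<.03)&(Q[...,2]<.02)&(Q[...,2]>-.13)
    q=Q[m];print(sg,m.sum(),np.percentile(q,[0,5,50,95,100],axis=0).round(4).tolist())
    for a in np.arange(-.12,.02,.01):
        k=(q[:,2]>=a)&(q[:,2]<a+.01)
        if k.sum()>3: print(round(a,3),k.sum(),np.median(q[k],axis=0).round(3),q[k,1].min().round(3),q[k,1].max().round(3))
m=(abs(Q[...,0])<.03)&(abs(Q[...,1]-.021)<.02)&(Q[...,2]<-.02)&(Q[...,2]>-.05);print('tab',m.sum(),np.percentile(Q[m],[1,50,99],axis=0).round(4))
cv2.imwrite('pics/c7.png',np.clip(cv2.resize(p,(800,500))[:,:,::-1].astype(float)*2.2+15,0,255).astype(np.uint8))
```

```text
1 11088 [[-0.0248, 0.03, -0.13], [-0.0062, 0.0339, -0.1281], [0.0236, 0.0489, -0.1225], [0.0292, 0.0715, -0.0451], [0.03, 0.075, 0.0196]]
-0.12 1775 [ 0.026  0.047 -0.117] 0.03 0.05
-0.11 583 [ 0.014  0.049 -0.106] 0.048 0.05
-0.1 408 [ 0.01   0.048 -0.096] 0.048 0.053
-0.09 362 [ 0.004  0.049 -0.085] 0.044 0.056
-0.08 576 [-0.002  0.045 -0.078] 0.043 0.049
-0.07 122 [-0.004  0.044 -0.066] 0.043 0.054
-0.06 241 [ 0.01   0.048 -0.055] 0.043 0.054
-0.05 221 [ 0.01   0.046 -0.045] 0.043 0.053
-0.04 226 [ 0.009  0.045 -0.035] 0.043 0.053
-0.03 117 [ 0.003  0.031 -0.028] 0.03 0.053
-0.02 16 [ 0.006  0.031 -0.014] 0.03 0.032
-0.01 18 [ 0.006  0.031 -0.005] 0.03 0.032
-0.0 54 [0.01  0.031 0.008] 0.03 0.032
0.01 10 [0.016 0.031 0.015] 0.03 0.033
-1 9181 [[-0.0113, -0.075, -0.1253], [-0.0039, -0.0715, -0.1238], [0.0217, -0.0484, -0.1179], [0.0294, -0.0399, -0.0502], [0.03, -0.03, -0.0294]]
-0.12 1746 [ 0.026 -0.047 -0.117] -0.049 -0.03
-0.11 625 [ 0.013 -0.048 -0.106] -0.05 -0.047
-0.1 575 [ 0.008 -0.048 -0.096] -0.052 -0.047
-0.09 463 [ 0.002 -0.048 -0.085] -0.055 -0.043
-0.08 672 [-0.002 -0.045 -0.078] -0.049 -0.043
-0.07 117 [-0.005 -0.043 -0.066] -0.054 -0.043
-0.06 240 [ 0.01  -0.047 -0.055] -0.054 -0.043
-0.05 218 [ 0.009 -0.046 -0.045] -0.052 -0.043
-0.04 227 [ 0.009 -0.045 -0.035] -0.053 -0.043
-0.03 10 [ 0.008 -0.044 -0.03 ] -0.051 -0.044
tab 971 [[-0.0037  0.0093 -0.0298]
 [ 0.0027  0.0206 -0.028 ]
 [ 0.0067  0.0326 -0.0204]]
```

View pics/c7.png

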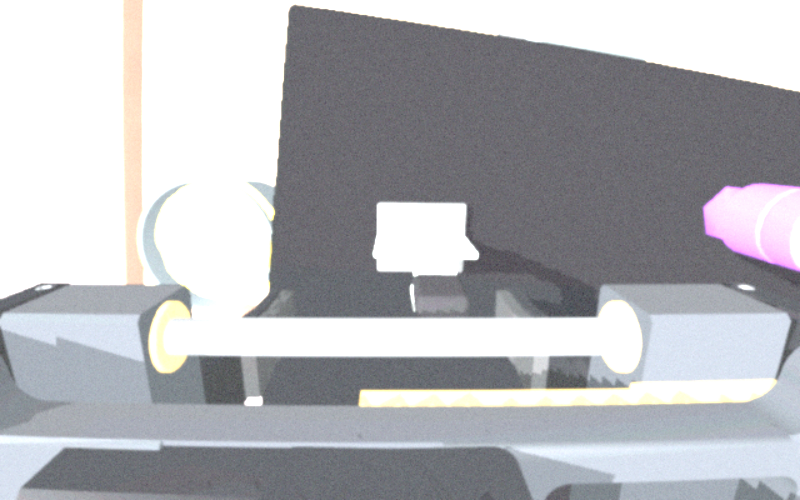

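The measurement explains it. The visible fingertips end about 29 mm short of the reported TCP, so the fingers closed over the top of the tab. The tag is upright again at its original place. I'll recentre, go about 31 mm lower, and grip again.

Request:
move_arm:
  increments:
    - {"xyz": [2.5,10,-5],"roll": 0,"grip": 100}
    - {"xyz": [0,10.5,0],"roll": 0,"grip": 100}
    - {"xyz": [0,0,0],"roll": 0,"grip": 100}
    - {"xyz": [0,0,0],"roll": 0,"grip": 100}
    - {"xyz": [0,0,0],"roll": 0,"grip": 100}

```text
time_s: 40.03
position: [0.4364, -0.3595, 0.1329]
tcp_rot: [[-0.99, -0.139, 0.0], [-0.139, 0.99, -0.001], [-0.0, -0.001, -1.0]]
force: [0.2, -0.1, -0.7]
opening: 1.003
grasp_force: 0.0
```

Request:
move_arm:
  increments:
    - {"xyz": [0,0,10],"roll": 0,"grip": 100}
    - {"xyz": [0,0,10],"roll": 0,"grip": 100}
    - {"xyz": [0,0,7],"roll": 0,"grip": 100}
    - {"xyz": [0,0,4],"roll": 0,"grip": 100}
    - {"xyz": [0,0,0],"roll": 0,"grip": 100}

```text
time_s: 40.45
position: [0.4354, -0.3589, 0.0998]
tcp_rot: [[-0.99, -0.139, -0.002], [-0.139, 0.99, 0.003], [0.002, 0.003, -1.0]]
force: [-1.0, -0.4, -0.2]
opening: 0.997
grasp_force: 0.0
```

Request:
move_arm:
  increments:
    - {"xyz": [0,0,0],"roll": 0,"grip": 60}
    - {"xyz": [0,0,0],"roll": 0,"grip": 60}
    - {"xyz": [0,0,0],"roll": 0,"grip": 60}
    - {"xyz": [0,0,0],"roll": 0,"grip": 60}
    - {"xyz": [0,0,0],"roll": 0,"grip": 60}

```text
time_s: 40.87
position: [0.4364, -0.3599, 0.102]
tcp_rot: [[-0.99, -0.139, 0.0], [-0.139, 0.99, -0.001], [-0.0, -0.001, -1.0]]
force: [0.3, 0.4, 0.1]
opening: 0.705
grasp_force: 0.0
```

```bash
cat > fing.py <<'E'
from h import *
s,p,d=cap('wrist');P=cloud('wrist',d,s)
print(s['position'].round(4),round(s['opening'],3),round(s['grasp_force'],1),s['force'].round(1))
Q=(P-s['position'])@np.array(s['tcp_rot'])
dark=p.mean(-1)<75
for nm,a,b in [('+',.008,.06),('-',-.06,-.008)]:
    m=(Q[...,1]>a)&(Q[...,1]<b)&(abs(Q[...,0])<.02)&(Q[...,2]<.03)&(Q[...,2]>-.07)&dark
    if m.sum()>5: q=Q[m];i=q[:,2]>np.percentile(q[:,2],90);print(nm,m.sum(),'tip z',q[:,2].max().round(4),np.median(q[i],axis=0).round(4))
m=(P[...,2]>.15)&(P[...,2]<.160)&(abs(Q[...,1])<.018)&(abs(Q[...,0])<.02);print('tab',m.sum(),m.any() and np.round(np.hstack(cv2.minAreaRect(Q[m][:,:2].astype(np.float32))),4))
E
python3 fing.py
```

```text
[ 0.4364 -0.3599  0.102 ] 0.705 0.0 [0.3 0.4 0.1]
+ 833 tip z -0.0199 [ 0.0042  0.0118 -0.0282]
- 723 tip z -0.0208 [ 0.0051 -0.0308 -0.0306]
tab 0 False
```

Request:
move_arm:
  increments:
    - {"xyz": [-1.5,1,4],"roll": 0,"grip": 60}
    - {"xyz": [0,0,0],"roll": 0,"grip": 0}
    - {"xyz": [0,0,0],"roll": 0,"grip": 0}
    - {"xyz": [0,0,0],"roll": 0,"grip": 0}
    - {"xyz": [0,0,0],"roll": 0,"grip": 0}

```text
time_s: 41.33
position: [0.4376, -0.3585, 0.0976]
tcp_rot: [[-0.99, -0.139, -0.0], [-0.139, 0.99, 0.0], [0.0, 0.0, -1.0]]
force: [-0.3, -0.1, 0.3]
opening: 0.382
grasp_force: 0.0
```

Request:
move_arm:
  increments:
    - {"xyz": [0,0,0],"roll": 0,"grip": 0}
    - {"xyz": [0,0,0],"roll": 0,"grip": 0}
    - {"xyz": [0,0,0],"roll": 0,"grip": 0}
    - {"xyz": [0,0,0],"roll": 0,"grip": 0}
    - {"xyz": [0,0,0],"roll": 0,"grip": 0}

```text
time_s: 41.75
position: [0.4375, -0.3585, 0.0977]
tcp_rot: [[-0.99, -0.139, -0.0], [-0.139, 0.99, 0.0], [0.0, 0.0, -1.0]]
force: [0.8, 0.1, 0.0]
opening: 0.271
grasp_force: 29.9
```

Request:
move_arm:
  increments:
    - {"xyz": [0,0,0],"roll": 0,"grip": 0}
    - {"xyz": [0,0,0],"roll": 0,"grip": 0}

```text
time_s: 41.92
position: [0.4376, -0.3585, 0.0977]
tcp_rot: [[-0.99, -0.139, -0.0], [-0.139, 0.99, 0.0], [0.0, 0.0, -1.0]]
force: [-0.4, -0.0, 0.5]
opening: 0.272
grasp_force: 29.9
```

Request:
move_arm:
  increments:
    - {"xyz": [0,0,-20],"roll": 0,"grip": 0}
    - {"xyz": [0,0,-35],"roll": 0,"grip": 0}
    - {"xyz": [0,0,-35],"roll": 0,"grip": 0}
    - {"xyz": [0,0,-30],"roll": 0.07,"grip": 0}
    - {"xyz": [0,0,0],"roll": 0.07,"grip": 0}

```text
time_s: 42.33
position: [0.4406, -0.3619, 0.2242]
tcp_rot: [[-1.0, 0.004, 0.009], [0.004, 1.0, -0.01], [-0.009, -0.01, -1.0]]
force: [0.4, -0.6, -1.4]
opening: 0.273
grasp_force: 29.9
```

Request:
move_arm:
  increments:
    - {"xyz": [-10,27,0],"roll": 0,"grip": 0}
    - {"xyz": [-14,37,0],"roll": 0,"grip": 0}
    - {"xyz": [-14,37,0],"roll": 0,"grip": 0}
    - {"xyz": [-14,37,0],"roll": 0,"grip": 0}
    - {"xyz": [-14,37,0],"roll": 0,"grip": 0}

```text
time_s: 42.75
position: [0.5037, -0.1818, 0.2174]
tcp_rot: [[-1.0, 0.002, -0.0], [0.002, 1.0, 0.0], [0.0, 0.0, -1.0]]
force: [0.2, 0.3, -1.3]
opening: 0.272
grasp_force: 30.0
```

Request:
move_arm:
  increments:
    - {"xyz": [-14,37,0],"roll": 0,"grip": 0}
    - {"xyz": [-14,37,0],"roll": 0,"grip": 0}
    - {"xyz": [-14,37,0],"roll": 0,"grip": 0}
    - {"xyz": [-14,37,0],"roll": 0,"grip": 0}
    - {"xyz": [-14,37,0],"roll": 0,"grip": 0}

```text
time_s: 43.17
position: [0.5739, 0.0034, 0.2174]
tcp_rot: [[-1.0, 0.001, -0.001], [0.001, 1.0, 0.0], [0.001, 0.0, -1.0]]
force: [1.1, -0.5, -0.5]
opening: 0.275
grasp_force: 30.0
```

Request:
move_arm:
  increments:
    - {"xyz": [-14,37,0],"roll": 0,"grip": 0}
    - {"xyz": [-14,37,0],"roll": 0,"grip": 0}
    - {"xyz": [-8,14,0],"roll": 0,"grip": 0}
    - {"xyz": [0,0,0],"roll": 0,"grip": 0}
    - {"xyz": [0,0,0],"roll": 0,"grip": 0}

```text
time_s: 43.58
position: [0.6095, 0.0901, 0.2169]
tcp_rot: [[-1.0, -0.002, -0.001], [-0.002, 1.0, -0.001], [0.001, -0.001, -1.0]]
force: [-0.7, -0.2, -1.4]
opening: 0.275
grasp_force: 30.0
```

Request:
move_arm:
  increments:
    - {"xyz": [0,0,0],"roll": 0,"grip": 0}
    - {"xyz": [0,0,0],"roll": 0,"grip": 0}
    - {"xyz": [0,0,0],"roll": 0,"grip": 0}

```text
time_s: 43.83
position: [0.6095, 0.0879, 0.2176]
tcp_rot: [[-1.0, 0.003, -0.001], [0.003, 1.0, -0.0], [0.001, -0.0, -1.0]]
force: [0.2, 0.3, -2.2]
opening: 0.274
grasp_force: 30.0
```

```bash
cat > tg.py <<'E'
from h import *
import sys
zt=float(sys.argv[1])  # tag origin height
s,p,d=cap('wrist');P=cloud('wrist',d,s);print(s['position'].round(4),s['opening'].round(3),s['force'].round(1))
x0,y0=s['position'][:2]
for n in ['wrist','side','scene']:
    if n!='wrist': s,p,d=cap(n,n+sys.argv[2]);P=cloud(n,d,s)
    z=P[...,2];g=(abs(P[...,0]-x0)<.06)&(abs(P[...,1]-y0)<.06)
    for a,nm in [(.006,'foottop'),(.120,'crowntop')]:
        m=g&(abs(z-zt-a)<.004)&(p.mean(-1)>80)
        if m.sum()>8: print(n,nm,m.sum(),np.round(np.hstack(cv2.minAreaRect(P[m][:,:2].astype(np.float32))),4),np.median(P[m],axis=0).round(4))
E
python3 tg.py 0.12 t1.png
```

```text
Traceback (most recent call last):
  File "tg.py", line 4, in <module>
    s,p,d=cap('wrist');P=cloud('wrist',d,s);print(s['position'].round(4),s['opening'].round(3),s['force'].round(1))
                                                                         ^^^^^^^^^^^^^^^^^^
AttributeError: 'float' object has no attribute 'round'
```

```bash
sed -i "s/s\['opening'\].round(3)/s['opening']/" tg.py; python3 tg.py 0.12 t1.png
python3 - <<'E'
import cv2
a=cv2.imread('pics/sidet1.png')[190:310,220:380];b=cv2.imread('pics/scenet1.png')[120:250,260:400]
import numpy as np
cv2.imwrite('pics/c8.png',np.hstack([cv2.resize(a,(400,400)),cv2.resize(b,(400,400))]))
E
```

```text
[0.6096 0.088  0.2177] 0.2752665325473701 [ 0.2 -0.2 -1.2]
wrist foottop 2583 [0.603  0.091  0.1051 0.1154 0.8702] [0.5966 0.0885 0.1256]
wrist crowntop 780 [5.99300e-01 8.82000e-02 2.21000e-02 1.13000e-02 8.91796e+01] [0.599  0.0884 0.2395]
side foottop 91 [0.6101 0.1018 0.1112 0.0853 3.3733] [0.5978 0.096  0.1261]
scene foottop 147 [6.16500e-01 9.50000e-02 9.32000e-02 7.55000e-02 8.89331e+01] [0.6007 0.0804 0.125 ]
scene crowntop 21 [6.03100e-01 8.39000e-02 1.70000e-02 3.49000e-02 4.44231e+01] [0.5995 0.0829 0.2382]
```

View pics/c8.png

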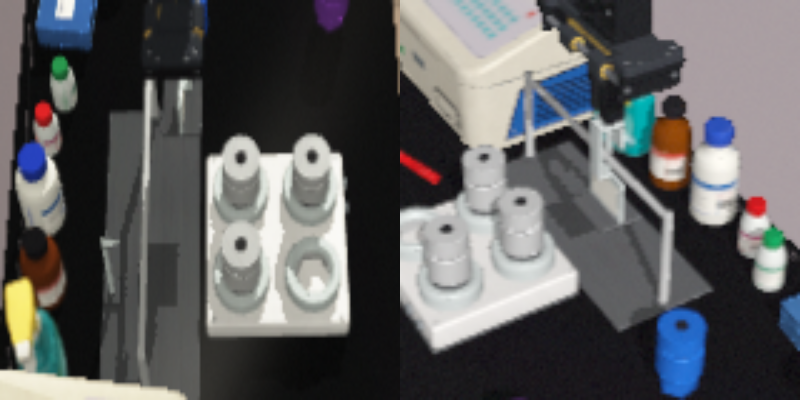

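Request:
move_arm:
  increments:
    - {"xyz": [0,0,12],"roll": 0,"grip": 0}
    - {"xyz": [0,0,18],"roll": 0,"grip": 0}
    - {"xyz": [0,0,18],"roll": 0,"grip": 0}
    - {"xyz": [0,0,10],"roll": 0,"grip": 0}
    - {"xyz": [0,0,3],"roll": 0,"grip": 0}

```text
time_s: 44.45
position: [0.6084, 0.0892, 0.1546]
tcp_rot: [[-1.0, 0.001, -0.004], [0.001, 1.0, 0.0], [0.004, 0.0, -1.0]]
force: [-0.1, 0.5, -2.2]
opening: 0.27
grasp_force: 30.0
```

Request:
move_arm:
  increments:
    - {"xyz": [0,0,0],"roll": 0,"grip": 0}
    - {"xyz": [0,0,0],"roll": 0,"grip": 0}
    - {"xyz": [0,0,0],"roll": 0,"grip": 0}
    - {"xyz": [0,0,0],"roll": 0,"grip": 0}

```text
time_s: 44.78
position: [0.6108, 0.0893, 0.1578]
tcp_rot: [[-1.0, 0.001, 0.002], [0.001, 1.0, -0.0], [-0.002, -0.0, -1.0]]
force: [0.3, -1.3, -0.8]
opening: 0.273
grasp_force: 30.0
```

Request:
move_arm:
  increments:
    - {"xyz": [-10,0,0],"roll": 0,"grip": 0}
    - {"xyz": [-15,0,0],"roll": 0,"grip": 0}
    - {"xyz": [-13,0,0],"roll": 0,"grip": 0}
    - {"xyz": [-7,0,0],"roll": 0,"grip": 0}
    - {"xyz": [-3,0,0],"roll": 0,"grip": 0}

```text
time_s: 45.2
position: [0.6594, 0.0892, 0.1573]
tcp_rot: [[-1.0, 0.001, 0.002], [0.001, 1.0, -0.0], [-0.002, -0.0, -1.0]]
force: [0.2, 0.8, -1.4]
opening: 0.275
grasp_force: 30.0
```

Request:
move_arm:
  increments:
    - {"xyz": [0,0,0],"roll": 0,"grip": 0}
    - {"xyz": [0,0,0],"roll": 0,"grip": 0}
    - {"xyz": [0,0,0],"roll": 0,"grip": 0}
    - {"xyz": [0,0,0],"roll": 0,"grip": 0}

```text
time_s: 45.53
position: [0.6571, 0.0894, 0.1566]
tcp_rot: [[-1.0, 0.001, -0.001], [0.001, 1.0, 0.0], [0.001, 0.0, -1.0]]
force: [-0.6, -0.5, -0.9]
opening: 0.275
grasp_force: 30.0
```

```bash
python3 tg.py 0.059 t2.png
python3 - <<'E'
from h import *
s,p,d=cap('wrist');P=cloud('wrist',d,s)
m=(abs(P[...,0]-.658)<.02)&(P[...,1]>.0)&(P[...,1]<.4)&(P[...,2]>.118)&(P[...,2]<.14)
print('rail wrist',m.sum(),np.median(P[m],axis=0) if m.any() else '',P[m].min(0),P[m].max(0))
E
```

```text
[0.6571 0.0894 0.1566] 0.2745940744084563 [-0.6 -0.5 -0.9]
wrist foottop 2190 [0.6442 0.0768 0.03   0.0951 3.0995] [0.6426 0.089  0.0645]
wrist crowntop 771 [6.47200e-01 8.96000e-02 2.22000e-02 1.14000e-02 8.85144e+01] [0.6465 0.0898 0.1784]
side foottop 57 [0.6515 0.0935 0.0368 0.0561 2.3672] [0.6437 0.0936 0.0659]
scene foottop 97 [6.5370e-01 8.7000e-02 6.8700e-02 5.4200e-02 8.7157e+01] [0.644  0.0816 0.0636]
scene crowntop 19 [6.46100e-01 8.38000e-02 2.03000e-02 2.86000e-02 2.39769e+01] [0.6486 0.0867 0.1778]
rail wrist 5471 [0.65715908 0.1748645  0.13367769] [0.64184398 0.02343078 0.11807187] [0.66406856 0.32842732 0.13997771]
```

Request:
move_arm:
  increments:
    - {"xyz": [0,0,8],"roll": 0,"grip": 0}
    - {"xyz": [0,0,10],"roll": 0,"grip": 0}
    - {"xyz": [0,0,8],"roll": 0,"grip": 0}
    - {"xyz": [0,0,4],"roll": 0,"grip": 0}
    - {"xyz": [0,0,0],"roll": 0,"grip": 0}

```text
time_s: 46.15
position: [0.6565, 0.0893, 0.1244]
tcp_rot: [[-1.0, 0.001, -0.004], [0.001, 1.0, 0.0], [0.004, 0.0, -1.0]]
force: [-0.8, 0.3, -2.0]
opening: 0.269
grasp_force: 30.0
```

Request:
move_arm:
  increments:
    - {"xyz": [0,0,2],"roll": 0,"grip": 0}
    - {"xyz": [0,0,2],"roll": 0,"grip": 0}
    - {"xyz": [0,0,2],"roll": 0,"grip": 0}
    - {"xyz": [0,0,0],"roll": 0,"grip": 0}
    - {"xyz": [0,0,0],"roll": 0,"grip": 0}

```text
time_s: 46.57
position: [0.6581, 0.0893, 0.1209]
tcp_rot: [[-1.0, 0.001, 0.0], [0.001, 1.0, -0.0], [-0.0, -0.0, -1.0]]
force: [0.1, 0.2, -0.6]
opening: 0.274
grasp_force: 30.0
```

Request:
move_arm:
  increments:
    - {"xyz": [0,0,1.5],"roll": 0,"grip": 0}
    - {"xyz": [0,6,0],"roll": 0,"grip": 0}
    - {"xyz": [0,12,0],"roll": 0,"grip": 0}
    - {"xyz": [0,15,0],"roll": 0,"grip": 0}
    - {"xyz": [0,15,0],"roll": 0,"grip": 0}

```text
time_s: 46.98
position: [0.6592, 0.1378, 0.1205]
tcp_rot: [[-1.0, 0.001, 0.003], [0.001, 1.0, -0.001], [-0.003, -0.001, -1.0]]
force: [-0.0, -2.3, 5.9]
opening: 0.273
grasp_force: 30.0
```

Request:
move_arm:
  increments:
    - {"xyz": [0,15,0],"roll": 0,"grip": 0}
    - {"xyz": [0,15,0],"roll": 0,"grip": 0}
    - {"xyz": [0,15,0],"roll": 0,"grip": 0}
    - {"xyz": [0,15,0],"roll": 0,"grip": 0}
    - {"xyz": [0,15,0],"roll": 0,"grip": 0}

```text
time_s: 47.4
position: [0.6587, 0.2138, 0.1205]
tcp_rot: [[-1.0, -0.0, 0.003], [-0.001, 1.0, -0.001], [-0.003, -0.001, -1.0]]
force: [0.8, -4.3, 5.9]
opening: 0.271
grasp_force: 30.0
```

Request:
move_arm:
  increments:
    - {"xyz": [0,12,0],"roll": 0,"grip": 0}
    - {"xyz": [0,10,0],"roll": 0,"grip": 0}
    - {"xyz": [0,6,0],"roll": 0,"grip": 0}
    - {"xyz": [0,0,0],"roll": 0,"grip": 0}
    - {"xyz": [0,0,0],"roll": 0,"grip": 0}

```text
time_s: 47.82
position: [0.6585, 0.2438, 0.1205]
tcp_rot: [[-1.0, -0.001, 0.003], [-0.001, 1.0, 0.003], [-0.003, 0.003, -1.0]]
force: [0.0, 1.9, 5.9]
opening: 0.269
grasp_force: 30.0
```

```bash
python3 tg.py 0.023 t3.png
python3 - <<'E'
from h import *
for n in ['side','scene']:
    s,p,d=cap(n);P=cloud(n,d,s);z=P[...,2]
    m=(P[...,0]>.685)&(P[...,0]<.73)&(abs(P[...,1]-.25)<.03)&(z>.04)&(z<.15)
    q=P[m];print(n,'ptr',m.sum(),np.median(q,axis=0).round(4),'tip',np.median(q[q[:,0]<.704],axis=0).round(4))
    m=(abs(P[...,0]-.66)<.035)&(abs(P[...,1]-.25)<.06)&(z>.03)&(z<.08)&(p.mean(-1)>90)
    q=P[m];print('plate',m.sum(),np.percentile(q[:,1],[2,50,98]).round(4))
E
python3 - <<'E'
import cv2,numpy as np
a=cv2.imread('pics/sidet3.png')[200:300,230:350];b=cv2.imread('pics/scenet3.png')[120:230,270:390]
cv2.imwrite('pics/c9.png',np.hstack([cv2.resize(a,(400,400)),cv2.resize(b,(400,400))]))
E
```

```text
[0.6585 0.2438 0.1205] 0.26938025265445054 [0.  1.9 5.9]
wrist foottop 2499 [0.6595 0.244  0.0556 0.0697 0.0901] [0.646  0.2436 0.0285]
wrist crowntop 776 [0.6487 0.2433 0.0122 0.0234 2.7202] [0.6478 0.2441 0.1423]
side foottop 31 [ 0.6632  0.255   0.0932  0.0538 25.7828] [0.6532 0.253  0.0291]
scene foottop 104 [ 0.6571  0.2391  0.0728  0.0822 60.4541] [0.6486 0.2343 0.0274]
scene crowntop 18 [ 0.6494  0.242   0.0312  0.0278 15.1295] [0.6481 0.2387 0.1412]
side ptr 9 [0.7133 0.2506 0.1312] tip [nan nan nan]
plate 12 [0.235  0.2712 0.2791]
scene ptr 47 [0.7091 0.2471 0.0971] tip [0.6967 0.2473 0.1286]
plate 97 [0.2061 0.232  0.2761]
  return _methods._mean(a, axis=axis, dtype=dtype,
  ret = um.true_divide(
```

View pics/c9.png

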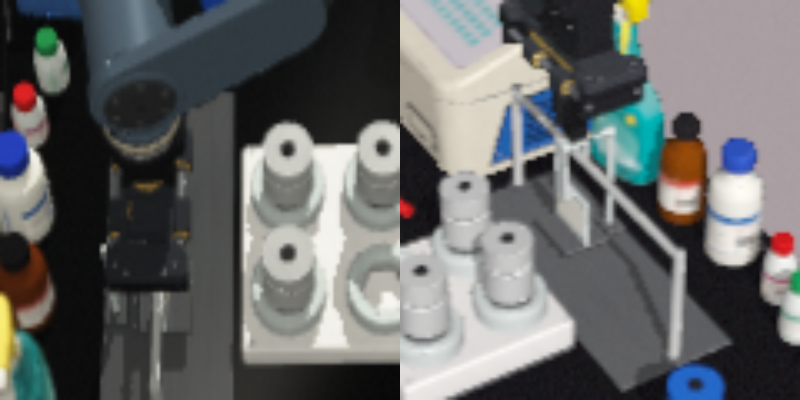

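Request:
move_arm:
  increments:
    - {"xyz": [0,3,0],"roll": 0,"grip": 0}
    - {"xyz": [0,3,0],"roll": 0,"grip": 0}
    - {"xyz": [0,0,0],"roll": 0,"grip": 0}
    - {"xyz": [0,0,0],"roll": 0,"grip": 0}
    - {"xyz": [0,0,0],"roll": 0,"grip": 0}

```text
time_s: 48.48
position: [0.6585, 0.2481, 0.1205]
tcp_rot: [[-1.0, -0.001, 0.002], [-0.001, 1.0, 0.0], [-0.002, 0.0, -1.0]]
force: [0.2, -2.8, 5.9]
opening: 0.274
grasp_force: 30.0
```

Request:
move_arm:
  increments:
    - {"xyz": [0,0,0],"roll": 0,"grip": 0}
    - {"xyz": [0,0,0],"roll": 0,"grip": 0}
    - {"xyz": [0,0,0],"roll": 0,"grip": 0}

```text
time_s: 48.73
position: [0.6585, 0.248, 0.1205]
tcp_rot: [[-1.0, -0.0, 0.002], [-0.0, 1.0, 0.0], [-0.002, 0.0, -1.0]]
force: [0.2, -3.0, 5.8]
opening: 0.275
grasp_force: 30.0
```

Request:
move_arm:
  increments:
    - {"xyz": [0,2,0],"roll": 0,"grip": 0}
    - {"xyz": [0,0,0],"roll": 0,"grip": 0}
    - {"xyz": [0,0,0],"roll": 0,"grip": 0}
    - {"xyz": [0,0,-1],"roll": 0,"grip": 0}
    - {"xyz": [0,0,0],"roll": 0,"grip": 0}

```text
time_s: 49.15
position: [0.658, 0.2502, 0.1205]
tcp_rot: [[-1.0, -0.0, 0.001], [-0.0, 1.0, 0.001], [-0.001, 0.001, -1.0]]
force: [1.5, 0.3, 4.1]
opening: 0.275
grasp_force: 30.0
```

```bash
python3 tg.py 0.023 t4.png | grep -v side
```

```text
[0.658  0.2502 0.1205] 0.27468295764961564 [1.5 0.3 4.1]
wrist foottop 2494 [0.6588 0.2504 0.0555 0.0699 0.0976] [0.6454 0.2495 0.0285]
wrist crowntop 779 [0.6481 0.2498 0.0124 0.0233 2.1123] [0.6474 0.2506 0.1423]
scene foottop 97 [ 0.6563  0.2426  0.0688  0.0832 63.632 ] [0.6472 0.2398 0.0277]
scene crowntop 15 [6.51400e-01 2.46500e-01 2.01000e-02 3.21000e-02 4.82245e+01] [0.6457 0.246  0.1401]
```

Request:
move_arm:
  increments:
    - {"xyz": [0,0,-1],"roll": 0,"grip": 70}
    - {"xyz": [0,0,0],"roll": 0,"grip": 70}
    - {"xyz": [0,0,0],"roll": 0,"grip": 70}
    - {"xyz": [0,0,0],"roll": 0,"grip": 70}
    - {"xyz": [0,0,0],"roll": 0,"grip": 70}

```text
time_s: 49.72
position: [0.6577, 0.2481, 0.1205]
tcp_rot: [[-1.0, 0.001, -0.001], [0.001, 1.0, -0.0], [0.001, -0.0, -1.0]]
force: [-0.1, -0.1, -0.1]
opening: 0.571
grasp_force: 0.0
```

Request:
move_arm:
  increments:
    - {"xyz": [0,0,0],"roll": 0,"grip": 70}
    - {"xyz": [0,0,0],"roll": 0,"grip": 70}
    - {"xyz": [0,0,-10],"roll": 0,"grip": 70}
    - {"xyz": [0,0,-20],"roll": 0,"grip": 70}
    - {"xyz": [0,0,-30],"roll": 0,"grip": 70}

```text
time_s: 50.13
position: [0.6559, 0.2477, 0.1792]
tcp_rot: [[-1.0, 0.001, -0.007], [0.001, 1.0, -0.001], [0.007, -0.001, -1.0]]
force: [-0.2, 0.8, -0.1]
opening: 0.697
grasp_force: 0.0
```

Request:
move_arm:
  increments:
    - {"xyz": [0,0,-35],"roll": 0,"grip": 70}
    - {"xyz": [15,0,-25],"roll": 0,"grip": 70}
    - {"xyz": [40,0,0],"roll": 0,"grip": 70}
    - {"xyz": [40,0,0],"roll": 0,"grip": 70}
    - {"xyz": [40,-10,0],"roll": 0,"grip": 70}

```text
time_s: 50.55
position: [0.5222, 0.2394, 0.2426]
tcp_rot: [[-1.0, 0.0, 0.003], [0.0, 1.0, 0.002], [-0.003, 0.002, -1.0]]
force: [-0.3, -0.1, -0.2]
opening: 0.7
grasp_force: 0.0
```

Request:
move_arm:
  increments:
    - {"xyz": [40,-10,0],"roll": 0,"grip": 70}
    - {"xyz": [40,-10,0],"roll": 0,"grip": 70}
    - {"xyz": [0,0,0],"roll": 0,"grip": 70}
    - {"xyz": [0,0,0],"roll": 0,"grip": 70}
    - {"xyz": [0,0,0],"roll": 0,"grip": 70}

```text
time_s: 50.97
position: [0.4445, 0.2188, 0.2426]
tcp_rot: [[-1.0, 0.001, 0.004], [0.001, 1.0, 0.001], [-0.004, 0.001, -1.0]]
force: [0.6, -0.5, 1.3]
opening: 0.7
grasp_force: 0.0
```

```bash
python3 tops.py
python3 - <<'E'
from h import *
for n in ['side','scene','wrist']:
    s,p,d=cap(n,n+'F.png');P=cloud(n,d,s);z=P[...,2]
    g=(abs(P[...,0]-.658)<.04)&(abs(P[...,1]-.25)<.05)
    for nm,lo,hi,br in [('tab',.172,.186,0),('crown',.136,.147,80),('foot',.025,.033,60)]:
        m=g&(z>lo)&(z<hi)&(p.mean(-1)>=br)
        if m.sum()>4:print(n,nm,m.sum(),np.round(np.hstack(cv2.minAreaRect(P[m][:,:2].astype(np.float32))),4))
    m=(P[...,0]>.69)&(P[...,0]<.73)&(abs(P[...,1]-.25)<.03)&(z>.1)&(z<.15)
    print('ptr',m.sum(),np.median(P[m],axis=0).round(4), P[m][P[m][:,0]<.704].mean(0).round(4))
a=cv2.imread('pics/sideF.png')[200:300,230:350];b=cv2.imread('pics/sceneF.png')[120:230,270:390]
cv2.imwrite('pics/c10.png',np.hstack([cv2.resize(a,(400,400)),cv2.resize(b,(400,400))]))
E
```

```text
side (0.529, 0.151) 230 [0.1228 0.1262 0.13   0.1349]
side (0.529, 0.251) 242 [0.1231 0.1265 0.1294 0.1331]
scene (0.4285, 0.15) 216 [0.1208 0.1236 0.1253 0.1273]
scene (0.529, 0.151) 202 [0.1203 0.1232 0.1256 0.1282]
scene (0.529, 0.251) 174 [0.12   0.1235 0.1252 0.1275]
[0.44531981 0.21891684 0.24244839] 51.0167
side tab 35 [0.6588 0.2514 0.0137 0.0255 0.5003]
side crown 57 [6.58300e-01 2.50700e-01 9.31000e-02 3.37000e-02 7.30651e+01]
side foot 131 [0.6587 0.2527 0.0541 0.0676 1.3002]
ptr 24 [0.7104 0.2509 0.1318] [0.6989 0.2507 0.1328]
scene tab 19 [6.55300e-01 2.47800e-01 2.15000e-02 1.59000e-02 8.72912e+01]
scene crown 29 [6.53800e-01 2.48400e-01 2.48000e-02 2.80000e-02 7.95099e+01]
scene foot 95 [0.6538 0.2471 0.0561 0.0714 0.2064]
ptr 22 [0.7079 0.2471 0.1236] [0.6981 0.248  0.1299]
wrist foot 490 [6.37300e-01 2.51300e-01 6.94000e-02 1.56000e-02 8.90445e+01]
ptr 0 [nan nan nan] [nan nan nan]
  return _methods._mean(a, axis=axis, dtype=dtype,
  ret = um.true_divide(
<stdin>:9: RuntimeWarning: Mean of empty slice.
```

View pics/c10.png

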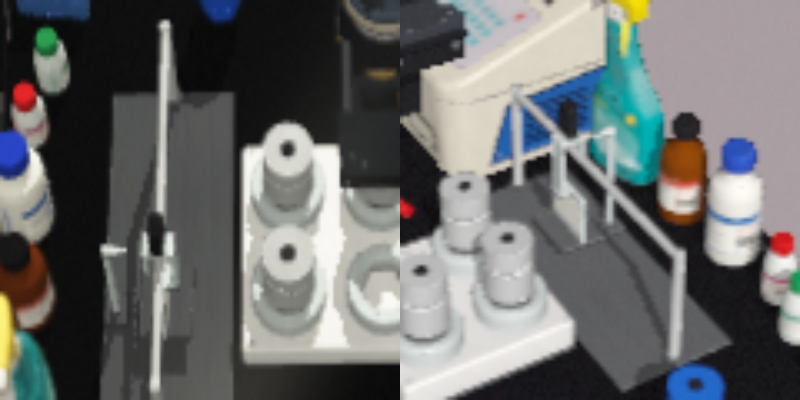

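The tag hangs at the pointer: side y 0.2514 vs 0.2507, scene 0.2478 vs 0.2480. All three jars are home and the robot is clear.

```bash
python3 -c "
from rig import bot
print(bot.hand_in())"
```

```text
the job is handed in; nothing more can be done
None
```

I handed the job in: all three grey jars are home in their own stations, and the run tag hangs on the rail within about 1 mm of the pointer; the rear right jar needed re-seating and my first tag grip missed and tilted the tag briefly, both put right before it was hung.

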